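# Clamp a tin in the one-hand opening board

## Task

Stand the tin upright on the opening board, in the gap between the V-shaped stop and the sprung jaw, and let go of it. Then turn the bar knob clockwise until you feel the cam's follower drop into its notch, so that the jaw springs shut on the tin; stop there and never force the knob on, because it would jam or drive the jaw open again. Leave the tin clamped upright and the knob released, and leave the jar, mug and tumbler alone.

Things in the scene. Friction and masses are not known exactly. Their poses are not given: they have to be found in the camera images.
- tin: food tin, upright cylinder with a printed label, 57 mm in diameter and 72 mm tall, about 0.18 kg, standing loose on the worktop at the start; origin at the centre of its underside, z up
- board: opening board fixed to the worktop: wood, 110 x 262 mm, top 18 mm above the worktop; origin at worktop height near its middle. y runs along it from the knob to the V stop, x across, z up. The aluminium V stop, 40 mm tall on the board, opens to -y; it leaves room for fingers at the tin's +x and -x sides only. The cam is hidden under a cover whose top is 40 mm above the worktop
- bay (a point): point on the board's top (18 mm above the worktop) where the centre of the tin's underside is when the tin is pressed home in the V stop; the open gap leaves the tin 6 mm play along the board, so a good place to set the tin down is 3 mm from here towards the jaw (the board's -y)
- jaw_face (a point): middle of the rubber-faced jaw plate, 46 mm wide, its top edge 60 mm above the worktop; the plate faces the V stop (the board's +y)
- jaw_pad: the upright jaw plate carried by the sliding steel frame
- jaw (a joint): travel of the sprung jaw and its frame towards the V stop, m: 0 to 0.001 while the cam holds it open (to -0.001 on the rise just before the notch), 0.006 when it has shut on a tin in the V, 0.0085 when it shuts on nothing. A spring of 10 N at 0 pushes it shut
- knob_bar: black knob on the cover: upright bar 46 mm long, 14 mm thick, from 44 to 83 mm above the worktop, on a round skirt 46 mm in diameter whose top is 47 mm above it. Origin on the turning axis at worktop height; the bar's length is its x axis, so fingers close on it along its y axis; z up
- knob_grip (a point): point on the turning axis, in the bar, 68 mm above the worktop. Turning takes about 0.1 to 0.2 N m, with some stick-slip, and up to 0.4 N m on a short rise 0.1 to 0.35 rad before the notch; then the torque reverses while the follower slides in over about 0.2 rad and the jaw jumps in its last part; past the notch's play it climbs steeply
- knob (a joint): turn of the knob, rad, growing clockwise seen from above, 0 to 2.1; starts at 0 to 0.12. At 0 the bar lies along the board's x axis. It stays where it is left. The cam sits at an unknown angle on the shaft, so the middle of the notch comes anywhere from about 0.5 to 1.5. The notch has 0.1 to 0.2 rad of play; some 0.25 rad beyond its middle the follower is forced out again and the jaw opens
- follower: small steel follower pin under the cover, carried by the jaw frame, pressed on the cam by the spring with about 10 N while the knob is turned; forcing the knob on (over about 0.5 N m) when the follower is in the notch raises this force above 22 N, which counts as forcing
- jar: bystander: glass spice jar with a screw cap, 40 mm in diameter, 98 mm tall; origin at the centre of its underside
- mug: bystander: small spotted ceramic cup with a handle, the one nearer the board, 63 x 88 x 54 mm; origin under it
- tumbler: bystander: clear glass tumbler, 70 mm in diameter, 80 mm tall; origin at the centre of its underside
There are look-alikes about, which are no part of the job. What is shaped like the tin but black is not meant.

How it is judged:
By the outcome, as a careful person would: the job done as asked, in the order asked, and still so for the second after the job is handed in, with the robot touching nothing.
It also fails if it takes over 72 s, if anything falls off the work surface, if the arm or the gripper's body presses on something with over 40 N, if the wrist force passes 120 N, or if a joint passes its speed limit or range.

## Robot

A 6-joint arm with a two-finger parallel gripper is mounted at the origin on a cart in front of the work surface, level with it; the furniture and walls round the work are solid. World frame = base frame: x ahead of the robot, y to its left, z up, the work surface at z = 0. Lengths are in mm, angles in rad, forces in N, time in s.
With the tool pointing down it reaches from about 250 to 775 mm from the base axis. Payload 4 kg.
Tool frame: the origin (TCP) lies between the finger pads; the fingertips stand 14 mm ahead of it and the grasp point (between the pads) lies 5 mm behind it; z points along the fingers, y is the direction in which the jaws open and shut (so a half turn about z gives the same grasp; the last joint's range is limited). The gripper opens to 85 mm and grips with 20 to 120 N. Pads are 22 mm wide; open, the fingers measure 114 mm over their backs; the gripper's body (76 mm by 85 mm) begins 54 mm behind the grasp point. The pads swing forward as they close: fully open they stand 13 mm farther back than shut.
Start: joints at [-1.212, 0.087, 1.371, -0, 1.684, -0.103], TCP at [245.057, -492.405, 245.341] pointing down, gripper open.
Joint ranges: [-3.1, 3.1], [-0.76, 2.03], [0.27, 2.55], [-1.08, 4.22], [0.17, 2.65], [-2.57, 2.57]. Speed limits (rad/s): [2.79, 2.79, 3.14, 3.14, 3.14, 3.14].

## Interface

Orientations are given as a rotation vector (axis times angle).
In Python, from bench import r, camera gives the robot as it stands.
- The arm moves only by the tool arm_command, never from a script. Its argument "commands" is text: rows parted by semicolons, each of 6 numbers parted by spaces: the shift along the tool's x, y, z in mm, then the turn, a rotation vector about the tool's x, y, z in degrees. In form: dx dy dz ax ay az; .... A call has 1 to 8 rows; each row shifts and turns the commanded pose from where the row before left it, along the tool's axes as they then stand; what a row does not reach is not made up. A row lasts 1/12 s, in which the tool goes at most 41.7 mm and 7.16 degrees, less where a joint would pass 70% of its speed; a pose out of reach is approached as far as the arm can. A call is refused whole if a number of a shift passes 41.7 or a number of a turn 7.16, either way. A call with a gripper value outside its range is refused whole. "gripper" is the finger opening in mm, from 0 to 85.4, set as the call begins (left out, the last holds). The fingers move at their own pace and stop on an object; "force" is the grip in N (left out, the last holds). Time passes only in rows, so rows that do not move let the fingers close. It gives the time, the measured TCP pose, the force and the opening at its end, in the units of the state.
- r.get_state(): the state, without advancing time (a new reading comes with each control period).
- camera(name): name is "scene" or "top"; returns a dict with "img" (384x512x3 uint8, blue, green, red), "intrinsics" (3x3 intrinsics, pixels), "k1" (the pictures are not rectified: a ray, as slopes to the right and down, at radius r is drawn at 1 + k1 r^2 times it, then the intrinsics apply), "T" (4x4, takes a point from camera to world coordinates). Camera axes: x right, y down, z forward; pixel columns grow to the right and rows downward; lengths in mm; the calibration is good to about 2 mm. A picture is of the moment at which its call begins. There is no depth.
- r.sign_off(): hands the job in, once; it reports no verdict.
The state is a dict: "time": time; "joint_pos": joint angles; "qd": joint speeds; "effort": joint torques, N m; "tcp_pos": TCP position; "tcp_rot": TCP orientation; "force": force on the tool from outside, world axes, zero at the start; "moment": the same for the moment, N m; "gripper_width": opening from 0.0 (shut) to 1.0 (fully open).
Only numpy, scipy, OpenCV 4.12 (cv2) and the standard library are available. Lean on these libraries where they do the work, as an engineer would, in place of code of your own. Each camera call takes 0.05 s, during which the arm holds its last target.

## Working session

There is one attempt and no reset: what is moved stays moved. The work goes in short steps, Python scripts to look and compute and a tool call to move; the robot and the scene stay as the last step left them, time stands still between calls to the robot, and variables do not carry over. Pictures are saved under pics/ and viewed, and the job is handed in when it is done.

Besides the shell and the picture viewer there is one more tool, called after "Call:" by a JSON object that holds its "op" and its "data", one argument or row to a line. arm_command: Moves the arm, as the interface text tells. Its arguments: {"type":"object","properties":{"commands":{"type":"string"},"gripper":{"type":"number"},"force":{"type":"number"}},"required":["commands"]}

```bash
mkdir -p pics; ls
cat > h.py <<'E'
import numpy as np, cv2
from bench import r, camera
def load(n): 
    d=np.load(f'pics/{n}.npz'); return d
def snap(n,tag):
    c=camera(n); cv2.imwrite(f'pics/{tag}.png',c['img']); np.savez(f'pics/{tag}.npz',img=c['img'],K=c['intrinsics'],k1=c['k1'],T=c['T']); return c
def proj(d,P):
    T=np.linalg.inv(d['T']); P=np.atleast_2d(np.array(P,float)); c=P@T[:3,:3].T+T[:3,3]
    s=c[:,:2]/c[:,2:]; s=s*(1+float(d['k1'])*(s**2).sum(1,keepdims=True))
    K=d['K']; return s@K[:2,:2].T+K[:2,2]
def ray(d,uv,z):
    K=d['K'];k=float(d['k1']); s0=np.linalg.solve(K[:2,:2],np.array(uv,float)-K[:2,2]); s=s0.copy()
    for _ in range(30): s=s0/(1+k*(s@s))
    v=d['T'][:3,:3]@np.array([s[0],s[1],1]); o=d['T'][:3,3]; return o+v*(z-o[2])/v[2]
E
python3 - <<'E'
from h import *
for n in('scene','top'):
    c=snap(n,n+'0'); print(n,c['intrinsics'],c['k1'],c['T'].round(3))
    cv2.imwrite(f'pics/{n}0b.png',cv2.resize(c['img'],(800,600),interpolation=cv2.INTER_CUBIC))
print(r.get_state())
E
```

```text
pics
scene [[492.55353459   0.         254.68578887]
 [  0.         492.55353459 200.59179652]
 [  0.           0.           1.        ]] 0.008677425094932717 [[ 7.720000e-01 -4.560000e-01  4.420000e-01 -2.645200e+02]
 [-6.350000e-01 -5.400000e-01  5.530000e-01 -1.080528e+03]
 [-1.400000e-02 -7.070000e-01 -7.070000e-01  1.359936e+03]
 [ 0.000000e+00  0.000000e+00  0.000000e+00  1.000000e+00]]
top [[359.67419258   0.         251.72412662]
 [  0.         359.67419258 193.47654125]
 [  0.           0.           1.        ]] -0.11651287759253864 [[-7.000000e-03 -9.820000e-01  1.860000e-01  3.323540e+02]
 [-1.000000e+00  9.000000e-03  6.000000e-03 -7.037500e+01]
 [-7.000000e-03 -1.860000e-01 -9.820000e-01  1.081099e+03]
 [ 0.000000e+00  0.000000e+00  0.000000e+00  1.000000e+00]]
{'time': 0.1, 'joint_pos': array([-1.21212141e+00,  8.79264602e-02,  1.37213822e+00,  1.84757037e-05,
        1.68363260e+00, -1.03089701e-01]), 'qd': array([ 0.00065963, -0.00277089, -0.00284688,  0.00216098,  0.00029898,
        0.0011264 ]), 'effort': array([ 3.69373840e-03, -3.53014755e+01, -3.14218712e+01,  1.30190966e-05,
        7.93945743e-03, -1.60552723e-06]), 'tcp_pos': array([ 244.89289922, -491.98368254,  244.21356314]), 'tcp_rot': array([-3.05619496e+00, -7.18436016e-01,  3.92460357e-04]), 'force': array([ 0.67834434, -0.57301467,  0.07467727]), 'moment': array([0.02055468, 0.01688733, 0.02882291]), 'gripper_width': 1.0001406387982505}
```

View pics/scene0b.png

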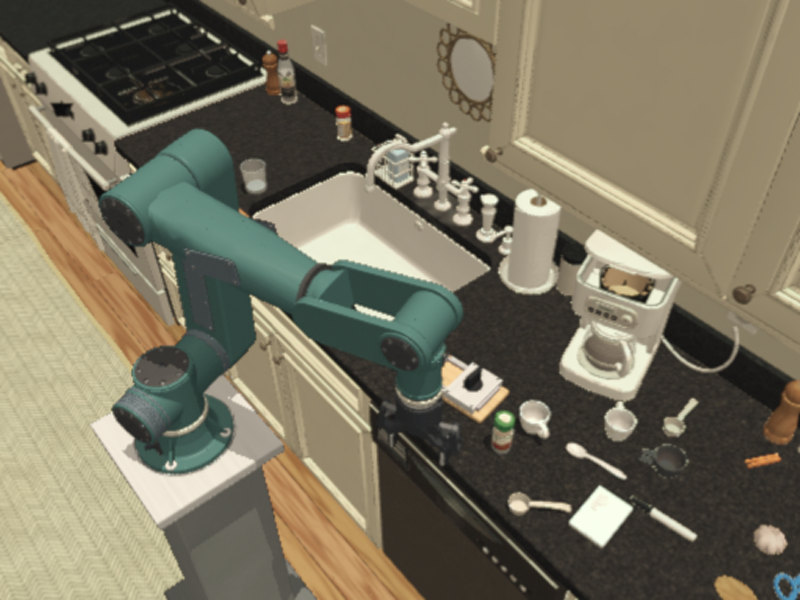

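View pics/top0b.png

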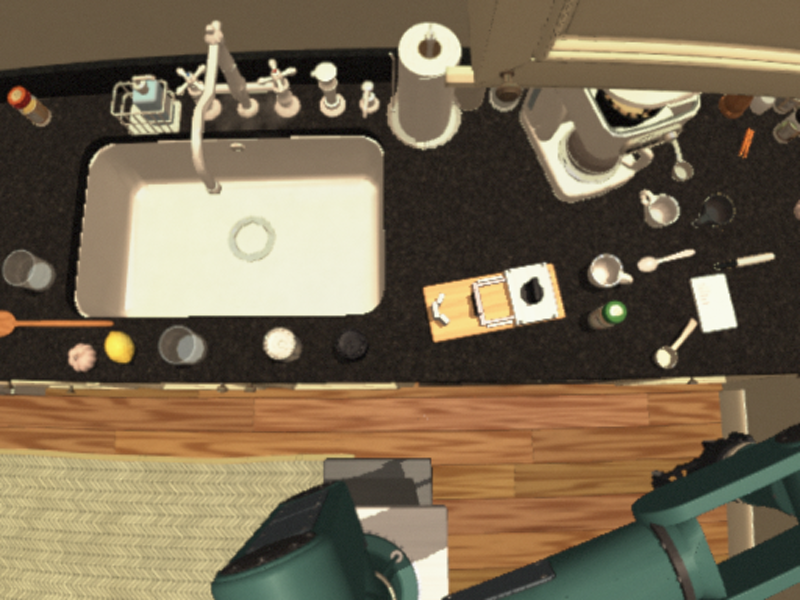

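Run:
```python
from h import *
d=load('top0'); im=d['img']
a=cv2.resize(im[195:245,140:250],(770,350),interpolation=cv2.INTER_CUBIC); cv2.imwrite('pics/c1.png',a)
a=cv2.resize(im[160:225,265:365],(800,520),interpolation=cv2.INTER_CUBIC); cv2.imwrite('pics/c2.png',a)
for u,v in[(282,340),(351,340),(440,300),(532,290)]: print(ray(d,(u*.64,v*.64),72 if v==340 else 40))
```

```text
[455.76404834 138.45574827  72.        ]
[454.99439976  12.73831334  72.        ]
[ 533.3962542  -152.22000927   40.        ]
[ 551.2614781  -328.26631405   40.        ]
```

View pics/c1.png

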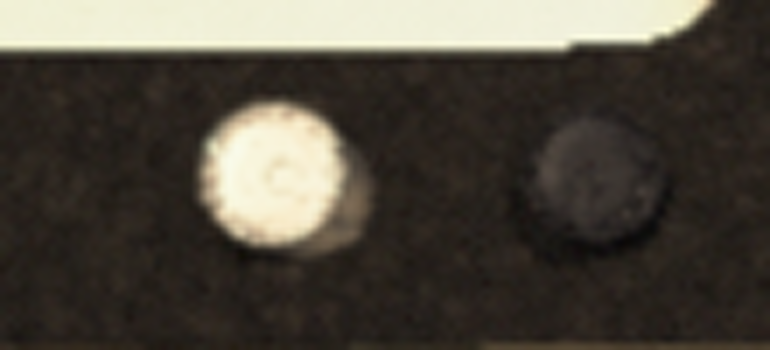

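View pics/c2.png

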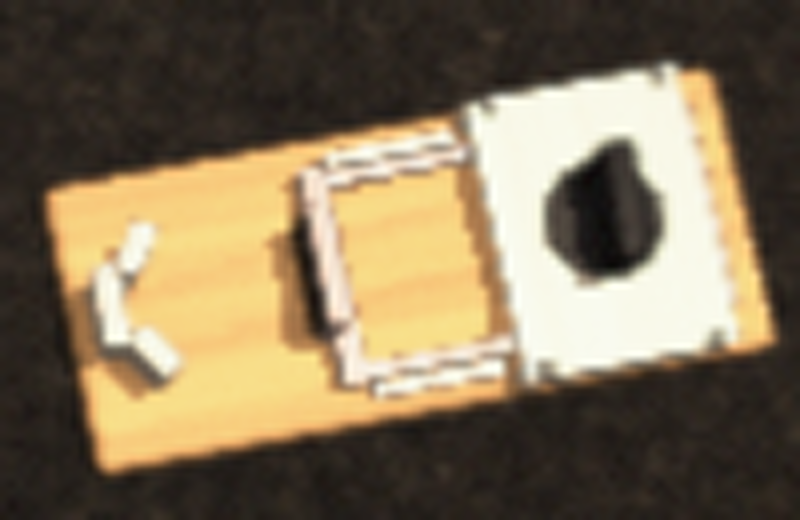

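```bash
cat > fit.py <<'E'
from h import *
from scipy.optimize import least_squares
d=load('top0'); im=d['img']
g=im.max(2).astype(np.uint8); roi=np.zeros_like(g); roi[160:225,262:368]=1
S=8
big=cv2.resize(im,None,fx=S,fy=S,interpolation=cv2.INTER_LINEAR)
def bigc(mask):
    return cv2.findContours(mask,cv2.RETR_EXTERNAL,cv2.CHAIN_APPROX_NONE)[0]
m=((big.max(2)>120)).astype(np.uint8); m[:160*S]=0;m[225*S:]=0;m[:,:262*S]=0;m[:,368*S:]=0
c=max(bigc(m),key=cv2.contourArea)[:,0,:].astype(float); c=(c+.5)/S-.5
print(cv2.minAreaRect(c.astype(np.float32)))
P=np.array([ray(d,p,18)[:2] for p in c[::4]])
uv=c[::4]
# drop cover span: columns where cover spans
keep=(uv[:,0]<265+455/8)|(uv[:,0]>265+690/8)
keep|=False
P=P[keep]
def res(q):
    x,y,a=q; v=P-[x,y]; lx=v@[np.cos(a),np.sin(a)]; ly=v@[-np.sin(a),np.cos(a)]
    qx=np.abs(lx)-q_w/2; qy=np.abs(ly)-q_l/2
    return np.maximum(qx,qy)
q_w,q_l=110,262
s=least_squares(res,[550,-240,0.2],loss='soft_l1'); print(s.x,np.abs(res(s.x)).mean(),np.abs(res(s.x)).max())
np.save('pics/board.npy',s.x)
# tin
m=((big.max(2)>100)).astype(np.uint8); m[:203*S]=0;m[240*S:]=0;m[:,:160*S]=0;m[:,205*S:]=0
c=max(bigc(m),key=cv2.contourArea)[:,0,:].astype(float); c=(c+.5)/S-.5
print('tin bbox',c.min(0),c.max(0))
E
python3 fit.py
```

```text
((315.668701171875, 192.56906127929688), (37.79454803466797, 86.89805603027344), 79.17975616455078)
[ 5.33995622e+02 -2.57951928e+02  1.76722505e-01] 0.4142397813763109 1.6530381470724649
tin bbox [168.0625 209.0625] [191.3125 229.6875]
```

```bash
cat > ov.py <<'E'
from h import *
import sys
d=load('top0'); im=d['img']; cx,cy,a=np.load('pics/board.npy')
ex=np.array([np.cos(a),np.sin(a)]);ey=np.array([-np.sin(a),np.cos(a)])
def B(x,y,z): 
    p=np.array([cx,cy])+x*ex+y*ey; return [*p,z]
def loc(u,v,z):  # crop coords
    p=ray(d,(265+(u+.5)/8-.5,160+(v+.5)/8-.5),z); w=p[:2]-[cx,cy]; return (w@ex).round(1),(w@ey).round(1)
print('skirt l/r/b',[loc(*p,47) for p in[(545,215),(662,215),(605,278)]])
print('bar ends z83',[loc(*p,83) for p in[(620,137),(600,275)]])
print('jaw face top z60',[loc(*p,60) for p in[(300,180),(318,250),(340,330),(325,185),(352,325)]])
print('V z58',[loc(*p,58) for p in[(95,270),(105,345),(122,268),(130,330),(157,225),(180,360),(120,280),(105,270)]])
print('cover z40',[loc(*p,40) for p in[(465,103),(530,382),(737,343),(678,65)]])
E
python3 ov.py
python3 - <<'E'
from ov import *
a=cv2.resize(im[170:215,265:310],(800,800),interpolation=cv2.INTER_CUBIC)[:600]; cv2.imwrite('pics/c3.png',a)
E
```

```text
skirt l/r/b [(np.float64(5.3), np.float64(-46.8)), (np.float64(-2.7), np.float64(-89.8)), (np.float64(-21.9), np.float64(-63.4))]
bar ends z83 [(np.float64(22.2), np.float64(-70.7)), (np.float64(-25.5), np.float64(-52.0))]
jaw face top z60 [(np.float64(32.4), np.float64(41.9)), (np.float64(5.8), np.float64(40.9)), (np.float64(-24.5), np.float64(39.3)), (np.float64(28.9), np.float64(33.3)), (np.float64(-23.5), np.float64(34.6))]
V z58 [(np.float64(13.8), np.float64(121.7)), (np.float64(-13.8), np.float64(123.5)), (np.float64(12.7), np.float64(111.9)), (np.float64(-10.1), np.float64(113.6)), (np.float64(25.9), np.float64(96.3)), (np.float64(-24.2), np.float64(98.0)), (np.float64(8.5), np.float64(113.5)), (np.float64(13.1), np.float64(118.1))]
cover z40 [(np.float64(53.7), np.float64(-28.7)), (np.float64(-53.6), np.float64(-29.1)), (np.float64(-53.8), np.float64(-108.4)), (np.float64(53.4), np.float64(-111.5))]
skirt l/r/b [(np.float64(5.3), np.float64(-46.8)), (np.float64(-2.7), np.float64(-89.8)), (np.float64(-21.9), np.float64(-63.4))]
bar ends z83 [(np.float64(22.2), np.float64(-70.7)), (np.float64(-25.5), np.float64(-52.0))]
jaw face top z60 [(np.float64(32.4), np.float64(41.9)), (np.float64(5.8), np.float64(40.9)), (np.float64(-24.5), np.float64(39.3)), (np.float64(28.9), np.float64(33.3)), (np.float64(-23.5), np.float64(34.6))]
V z58 [(np.float64(13.8), np.float64(121.7)), (np.float64(-13.8), np.float64(123.5)), (np.float64(12.7), np.float64(111.9)), (np.float64(-10.1), np.float64(113.6)), (np.float64(25.9), np.float64(96.3)), (np.float64(-24.2), np.float64(98.0)), (np.float64(8.5), np.float64(113.5)), (np.float64(13.1), np.float64(118.1))]
cover z40 [(np.float64(53.7), np.float64(-28.7)), (np.float64(-53.6), np.float64(-29.1)), (np.float64(-53.8), np.float64(-108.4)), (np.float64(53.4), np.float64(-111.5))]
```

View pics/c3.png

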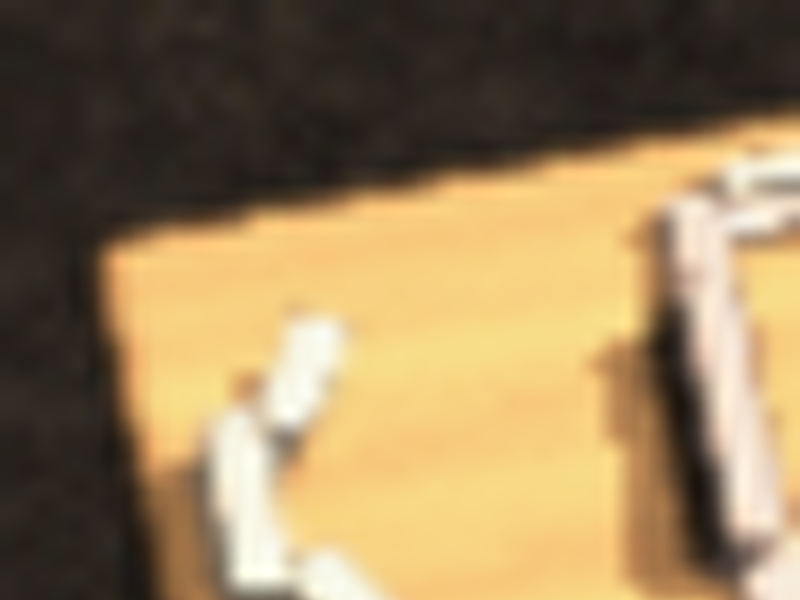

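```bash
python3 - <<'E' 2>&1 | tail -12
from ov import *
from scipy.optimize import minimize
S=8; big=cv2.resize(im,None,fx=S,fy=S,interpolation=cv2.INTER_LINEAR)
t=np.linspace(0,2*np.pi,60)
def circ(x,y,z,R): return np.c_[x+R*np.cos(t),y+R*np.sin(t),0*t+z]
def hull(x,y):
    p=proj(d,np.r_[circ(x,y,0,28.5),circ(x,y,72,28.5)]); return cv2.convexHull(p.astype(np.float32))[:,0]
for th in(75,100,130):
    m=((big.max(2)>th)).astype(np.uint8); m[:203*S]=0;m[240*S:]=0;m[:,:160*S]=0;m[:,205*S:]=0
    cs=cv2.findContours(m,cv2.RETR_EXTERNAL,cv2.CHAIN_APPROX_NONE)[0]; c=max(cs,key=cv2.contourArea)
    M=np.zeros(m.shape,np.uint8); cv2.drawContours(M,[c],-1,1,-1)
    def f(q):
        h=((hull(*q)+.5)*S-.5); N=np.zeros_like(M); cv2.fillPoly(N,[np.round(h).astype(np.int32)],1); return (N!=M).sum()/S/S
    r_=minimize(f,[456,138],method='Nelder-Mead',options=dict(initial_simplex=[[456,138],[462,138],[456,144]])); print('tin',th,r_.x,r_.fun,M.sum()/64)
print('c1 centre',ray(d,(178.7,219.4),72))
print('rubber bottom',loc(294,260,19),'top',loc(312,260,60))
b=cv2.resize(im[160:225,265:365],(800,520),interpolation=cv2.INTER_CUBIC)
def dr(P,col):
    p=proj(d,P); p=((p-[265,160]+.5)*8-.5); cv2.polylines(b,[np.round(p*16).astype(np.int32)],False,col,1,cv2.LINE_AA,4)
by=75
for z,col in((58,(0,0,255)),(18,(255,0,0))):
    dr(np.array([B(28.5*np.cos(k),by+28.5*np.sin(k),z) for k in t]),col)
dr(np.array([B(-23,by-34.5,60),B(23,by-34.5,60),B(23,by-34.5,20),B(-23,by-34.5,20)]),(0,255,0))
dr(np.array([B(.5+23*np.cos(k),-68+23*np.sin(k),47) for k in t]),(0,255,255))
k0=-0.06
for z,col in((83,(255,0,255)),(47,(255,255,0))): dr(np.array([B(.5+u*np.cos(k0)-v*np.sin(k0),-68+u*np.sin(k0)+v*np.cos(k0),z) for u,v in((23,7),(23,-7),(-23,-7),(-23,7),(23,7))]),col)
cv2.imwrite('pics/c4.png',b)
E
```

```text
skirt l/r/b [(np.float64(5.3), np.float64(-46.8)), (np.float64(-2.7), np.float64(-89.8)), (np.float64(-21.9), np.float64(-63.4))]
bar ends z83 [(np.float64(22.2), np.float64(-70.7)), (np.float64(-25.5), np.float64(-52.0))]
jaw face top z60 [(np.float64(32.4), np.float64(41.9)), (np.float64(5.8), np.float64(40.9)), (np.float64(-24.5), np.float64(39.3)), (np.float64(28.9), np.float64(33.3)), (np.float64(-23.5), np.float64(34.6))]
V z58 [(np.float64(13.8), np.float64(121.7)), (np.float64(-13.8), np.float64(123.5)), (np.float64(12.7), np.float64(111.9)), (np.float64(-10.1), np.float64(113.6)), (np.float64(25.9), np.float64(96.3)), (np.float64(-24.2), np.float64(98.0)), (np.float64(8.5), np.float64(113.5)), (np.float64(13.1), np.float64(118.1))]
cover z40 [(np.float64(53.7), np.float64(-28.7)), (np.float64(-53.6), np.float64(-29.1)), (np.float64(-53.8), np.float64(-108.4)), (np.float64(53.4), np.float64(-111.5))]
tin 75 [452.39699936 146.56634331] 32.328125 426.328125
tin 100 [452.00134277 146.20330811] 42.21875 380.34375
tin 130 [451.37362558 145.25917116] 80.546875 329.6875
c1 centre [450.65152699 143.42431916  72.        ]
rubber bottom (np.float64(10.5), np.float64(43.5)) top (np.float64(2.5), np.float64(43.8))
```

View pics/c4.png

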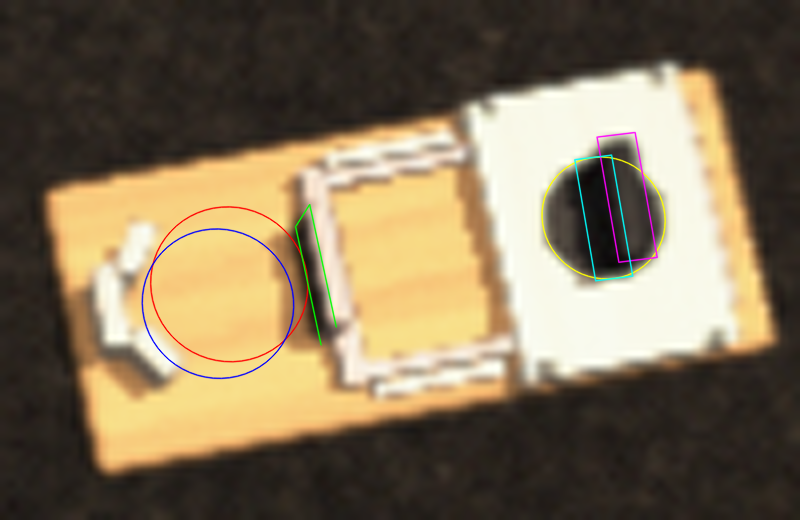

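```bash
cat > plan.py <<'E'
from h import *
import sys
from scipy.spatial.transform import Rotation as R
# plan.py x y z phi nrows : tool x heading phi, tool down
x,y,z,phi=map(float,sys.argv[1:5]); n=int(sys.argv[5])
s=r.get_state(); p=s['tcp_pos'].copy(); Rm=R.from_rotvec(s['tcp_rot'])
c,sn=np.cos(phi),np.sin(phi); G=R.from_matrix(np.array([[c,sn,0],[sn,-c,0],[0,0,-1]]))
print('t',s['time'],'at',p.round(1),'phi',np.arctan2(*Rm.as_matrix()[[1,0],0]).round(3),'q',s['joint_pos'].round(2))
rv=(Rm.inv()*G).as_rotvec(degrees=True); print('total turn',rv.round(2),'shift',Rm.inv().apply(np.array([x,y,z])-p).round(1))
P=np.array([x,y,z])
rows=[]
for i in range(n):
    k=n-i
    d=np.round(Rm.inv().apply((P-p)/k),1); a=np.round((Rm.inv()*G).as_rotvec(degrees=True)/k,2)
    rows.append(' '.join('%g'%v for v in [*d,*a])); p=p+Rm.apply(d); Rm=Rm*R.from_rotvec(a,degrees=True)
for i in range(0,n,8): print('; '.join(rows[i:i+8]))
E
python3 plan.py 451.5 145 220 1.747 24
```

```text
t 0.1 at [ 244.9 -492.   244.2] phi 0.462 q [-1.21  0.09  1.37  0.    1.68 -0.1 ]
total turn [ -0.09  -0.09 -73.64] shift [ 468.8 -478.2   25.3]
19.5 -19.9 1.1 -0 -0 -3.07; 20.6 -18.9 1.1 -0 -0 -3.07; 21.6 -17.7 1.1 -0 -0 -3.07; 22.5 -16.5 1 -0 -0 -3.07; 23.3 -15.3 1.1 -0 -0 -3.07; 24.1 -14 1 -0 -0.01 -3.07; 24.8 -12.7 1 -0 -0.01 -3.07; 25.5 -11.4 1 -0 -0 -3.07
26 -10 1 -0.01 -0.01 -3.07; 26.5 -8.6 1 -0 -0 -3.07; 27 -7.2 1 -0.01 -0.01 -3.07; 27.3 -5.7 1 -0 -0 -3.07; 27.6 -4.2 1.1 -0.01 -0.01 -3.07; 27.8 -2.8 1 -0 -0 -3.07; 27.9 -1.3 1 -0.01 -0.01 -3.07; 27.9 0.2 1 -0 -0 -3.07
27.8 1.7 1 -0.01 -0.01 -3.06; 27.7 3.2 1.1 -0 -0 -3.07; 27.5 4.7 1 -0.01 -0.01 -3.06; 27.2 6.2 1 -0 -0 -3.07; 26.9 7.6 1.1 -0.01 -0.01 -3.06; 26.4 9 1 -0 -0 -3.07; 25.9 10.4 1.1 -0.01 -0.01 -3.06; 25.3 11.9 1 -0 -0 -3.07
```

Call:
{"op": "arm_command", "data": {
  "commands": "19.5 -20 1 0 0 -3; 20.5 -19 1 0 0 -3; 21.5 -17.5 1 0 0 -3; 22.5 -16.5 1 0 0 -3; 23.5 -15.5 1 0 0 -3; 24 -14 1 0 0 -3; 25 -12.5 1 0 0 -3; 25.5 -11.5 1 0 0 -3",
  "gripper": 85
}}

```text
time: 0.77
tcp_pos: [314.9, -278.8, 236.7]
tcp_rot: [-2.84, -1.342, 0.0]
force: [1.1, 0.9, 1.0]
gripper_width: 0.996
```

Call:
{"op": "arm_command", "data": {
  "commands": "26 -10 1 0 0 -3; 26.5 -8.5 1 0 0 -3; 27 -7 1 0 0 -3; 27.5 -5.5 1 0 0 -3; 27.5 -4 1 0 0 -3; 28 -3 1 0 0 -3; 28 -1.5 1 0 0 -3; 28 0 1 0 0 -3"
}}

```text
time: 1.43
tcp_pos: [386.8, -67.1, 228.9]
tcp_rot: [-2.499, -1.904, 0.001]
force: [0.2, 0.3, -0.1]
gripper_width: 0.994
```

```bash
python3 plan.py 451.5 145 200 1.747 8
```

```text
t 1.4333 at [386.8 -67.1 228.9] phi 1.302 q [-0.32 -0.27  1.73 -0.    1.68 -0.05]
total turn [ -0.03  -0.   -25.49] shift [221.7   6.1  28.9]
27.7 0.8 3.6 -0 -0 -3.19; 27.6 2.3 3.6 -0 -0 -3.19; 27.5 3.8 3.6 -0 -0 -3.19; 27.2 5.4 3.6 -0.01 -0 -3.18; 26.9 6.8 3.6 -0 -0 -3.19; 26.4 8.3 3.6 -0.01 -0 -3.18; 25.9 9.8 3.6 -0 -0 -3.19; 25.4 11.2 3.7 -0.01 -0 -3.18
```

Call:
{"op": "arm_command", "data": {
  "commands": "27.5 1 4 0 0 -3.2; 27.5 2.5 4 0 0 -3.2; 27.5 4 4 0 0 -3.2; 27 5.5 4 0 0 -3.2; 27 7 3 0 0 -3.2; 26.5 8.5 3 0 0 -3.2; 26 10 3 0 0 -3.2; 25 11 3 0 0 -3.2"
}}

```text
time: 2.1
tcp_pos: [452.8, 144.2, 200.6]
tcp_rot: [-2.014, -2.41, 0.001]
force: [-0.1, -1.0, 0.1]
gripper_width: 0.992
```

```bash
python3 - <<'E'
from h import *
for n in('scene','top'):
    c=snap(n,n+'1'); cv2.imwrite(f'pics/{n}1b.png',cv2.resize(c['img'],(800,600),interpolation=cv2.INTER_CUBIC))
E
python3 plan.py 451.5 145 60 1.747 6
```

```text
t 2.2 at [452.8 145.6 199.8] phi 1.752 q [ 0.19 -0.06  1.61  0.    1.59  0.01]
total turn [-0.14 -0.08  0.26] shift [ -0.6  -1.  139.8]
-0.1 -0.2 23.3 -0.02 -0.01 0.04; -0.1 -0.2 23.3 -0.02 -0.01 0.04; -0.1 -0.2 23.3 -0.02 -0.01 0.05; -0.1 -0.2 23.3 -0.03 -0.02 0.04; -0.1 -0.2 23.3 -0.02 -0.01 0.05; 0 -0.1 23.3 -0.03 -0.02 0.04
```

View pics/top1b.png

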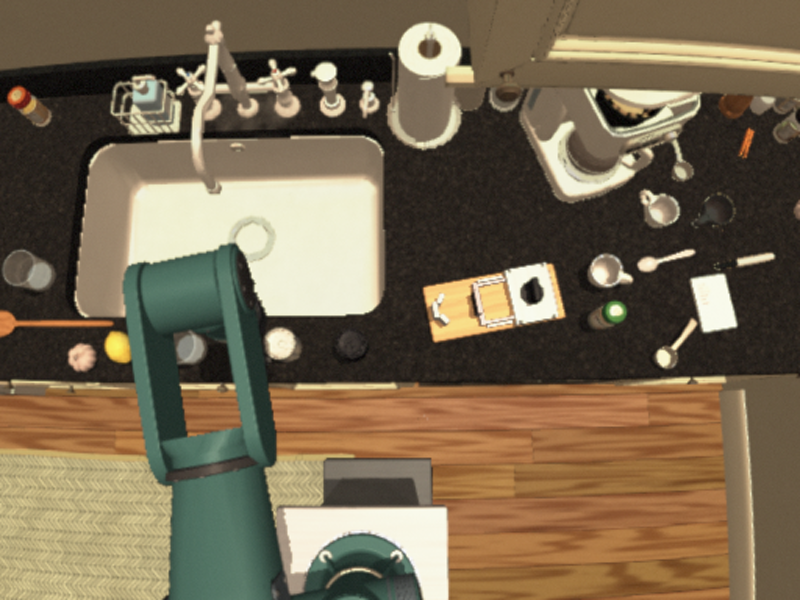

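View pics/scene1b.png

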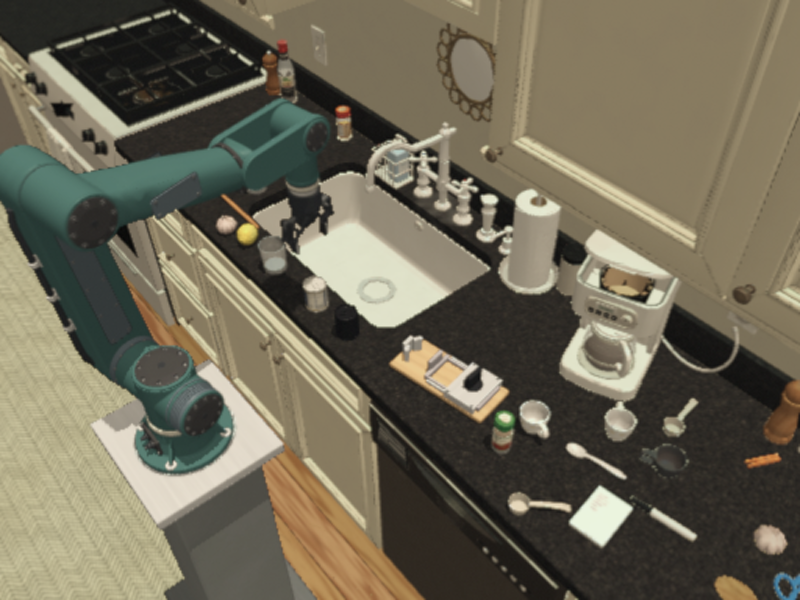

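Run:
```python
from h import *
d=load('scene1'); print(proj(d,[[452.8,145.6,186],[451.5,145,72],[451.5,145,0]])/.64)
im=d['img']; cv2.imwrite('pics/c5.png',cv2.resize(im[170:225,180:245],(760,640)[:2],interpolation=cv2.INTER_CUBIC)[:600])
cv2.imwrite('pics/c6.png',cv2.resize(im[205:275,240:335],(800,589),interpolation=cv2.INTER_CUBIC))
```

```text
[[309.89517881 246.51844823]
 [313.97002403 282.29914395]
 [316.54956302 303.16715529]]
```

View pics/c5.png

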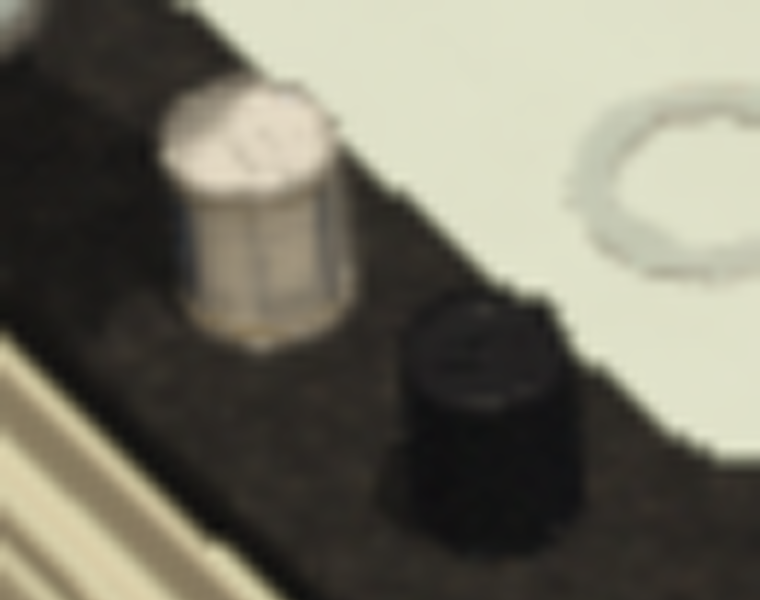

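View pics/c6.png

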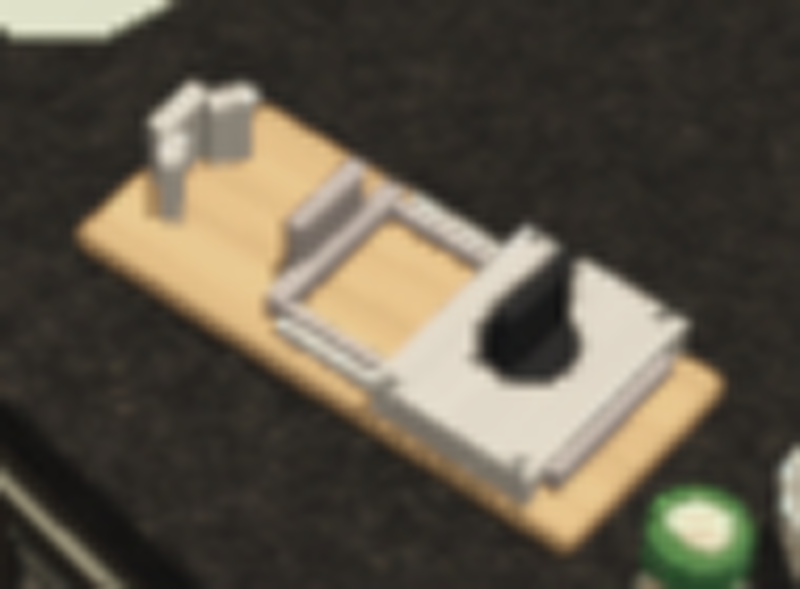

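```bash
python3 - <<'E' | tail -1
from ov import *
d=load('scene1'); im=d['img']
x0,y0,x1,y1=245,208,300,250; sc=800/(x1-x0)
t=np.linspace(0,2*np.pi,60)
out=[]
for by in(75,78.5):
    b=cv2.resize(im[y0:y1,x0:x1],None,fx=10,fy=10,interpolation=cv2.INTER_CUBIC)
    def dr(P,col):
        p=proj(d,P); p=((p-[x0,y0]+.5)*10-.5); cv2.polylines(b,[np.round(p*16).astype(np.int32)],False,col,1,cv2.LINE_AA,4)
    dr(np.array([B(-23,by-34.5,20),B(-23,by-34.5,60),B(23,by-34.5,60),B(23,by-34.5,20)]),(0,255,0))
    dr(np.array([B(-55,-131,18),B(-55,131,18),B(55,131,18),B(55,-131,18),B(-55,-131,18)]),(255,0,0))
    for z in(18,58): dr(np.array([B(28.5*np.cos(k),by+28.5*np.sin(k),z) for k in t]),(0,0,255))
    out.append(b)
cv2.imwrite('pics/c7.png',np.vstack(out)[:, :] if 0 else cv2.resize(np.hstack(out),(800,305)))
cv2.imwrite('pics/c8.png',out[0]);cv2.imwrite('pics/c9.png',out[1])
E
```

```text
cover z40 [(np.float64(53.7), np.float64(-28.7)), (np.float64(-53.6), np.float64(-29.1)), (np.float64(-53.8), np.float64(-108.4)), (np.float64(53.4), np.float64(-111.5))]
```

View pics/c8.png

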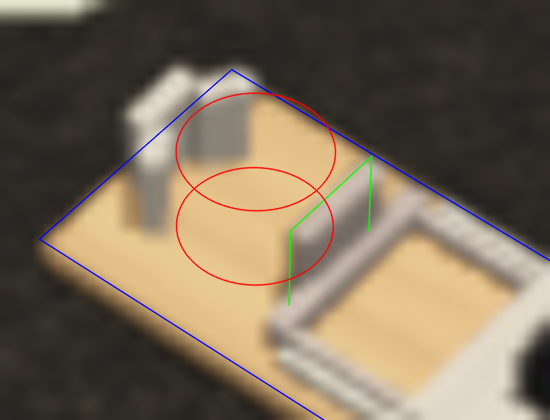

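View pics/c9.png

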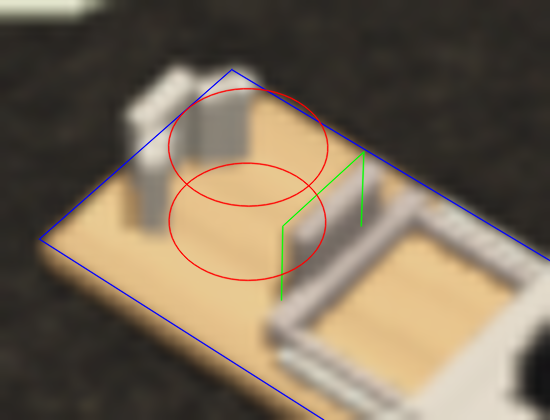

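Call:
{"op": "arm_command", "data": {
  "commands": "0 0 27 0 0 0; 0 0 27 0 0 0; 0 -1 27 0 0 0; -0.6 0 27 0 0 0.2; 0 0 26 0 0 0; 0 0 25.5 0 0 0; 0 0 0 0 0 0"
}}

```text
time: 2.78
tcp_pos: [447.2, 140.2, 36.1]
tcp_rot: [-2.019, -2.397, 0.016]
force: [-1.6, 0.5, 0.2]
gripper_width: 0.995
```

Call:
{"op": "arm_command", "data": {
  "commands": "0 0 0 0 0 0; 0 0 0 0 0 0; 0 0 0 0 0 0; 0 0 0 0 0 0; 0 0 0 0 0 0; 0 0 0 0 0 0",
  "gripper": 50,
  "force": 30
}}

```text
time: 3.28
tcp_pos: [453.7, 142.1, 44.0]
tcp_rot: [2.02, 2.402, 0.005]
force: [0.7, -1.0, 6.8]
gripper_width: 0.661
```

Call:
{"op": "arm_command", "data": {
  "commands": "0 0 0 0 0 0; 0 0 0 0 0 0; 0 0 0 0 0 0"
}}

```text
time: 3.53
tcp_pos: [453.7, 142.1, 44.0]
tcp_rot: [2.02, 2.402, 0.005]
force: [-0.7, -0.7, 6.6]
gripper_width: 0.663
```

Run:
```python
from h import *
for n in('scene','top'):
    c=snap(n,n+'2')
im=load('scene2')['img']; cv2.imwrite('pics/c10.png',cv2.resize(im[130:230,150:260],(660,600),interpolation=cv2.INTER_CUBIC))
s=r.get_state(); print(s['tcp_pos'],s['tcp_rot'],s['force'],s['gripper_width'])
```

```text
[453.69640917 142.10139858  43.99685848] [2.02028576 2.40190049 0.00445051] [-0.61800595 -1.68393231  5.93254718] 0.662695503614905
```

View pics/c10.png

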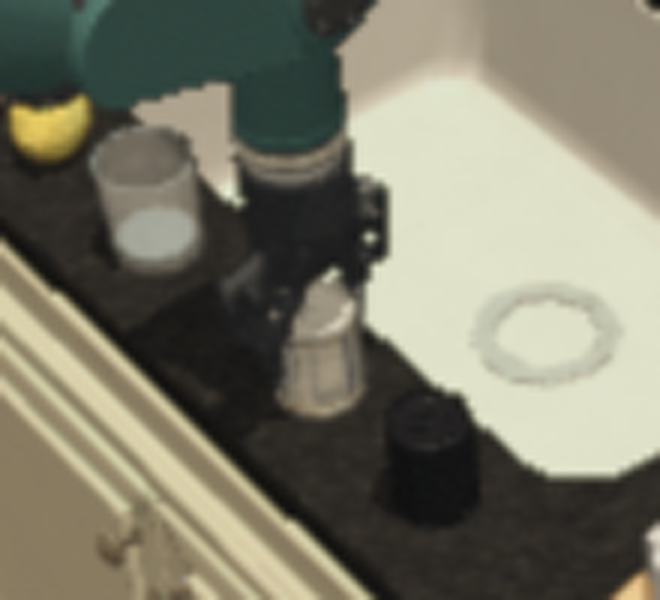

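Call:
{"op": "arm_command", "data": {
  "commands": "0 0 -10 0 0 0; 0 0 -25 0 0 0; 0 0 -25 0 0 0; 0 0 -25 0 0 0; 0 0 -25 0 0 0; 0 0 -15 0 0 0; 0 0 0 0 0 0; 0 0 0 0 0 0"
}}

```text
time: 4.3
tcp_pos: [452.3, 142.1, 167.4]
tcp_rot: [2.022, 2.403, 0.002]
force: [-0.6, -0.1, -3.1]
gripper_width: 0.665
```

```bash
python3 plan.py 521.9 -187.5 165 1.747 16
```

```text
t 4.3 at [452.3 142.1 167.4] phi 1.743 q [ 0.18 -0.06  1.67  0.    1.52  0.01]
total turn [ 0.09 -0.   -0.23] shift [-336.6   12.2    2.4]
-21 0.8 0.1 0.01 -0 -0.01; -21 0.8 0.2 0.01 -0 -0.01; -21 0.7 0.1 0 -0 -0.02; -21 0.7 0.2 0.01 -0 -0.01; -21.1 0.7 0.1 0 -0 -0.02; -21 0.7 0.2 0.01 -0 -0.01; -21.1 0.7 0.1 0 -0 -0.02; -21 0.7 0.2 0.01 -0 -0.01
-21.1 0.7 0.1 0 -0 -0.02; -21 0.7 0.2 0.01 -0 -0.01; -21.1 0.7 0.1 0 -0 -0.02; -21.1 0.7 0.2 0.01 -0 -0.01; -21 0.7 0.1 0 -0 -0.02; -21.1 0.7 0.2 0.01 -0 -0.01; -21 0.8 0.1 0 -0 -0.02; -21.1 0.7 0.2 0.01 -0 -0.01
```

Lifted (about −2 N of weight). Moving across to the board.

Call:
{"op": "arm_command", "data": {
  "commands": "-10 0.5 0 0 0 0; -20 0.5 0 0 0 0; -25 1 0 0 0 0; -25 1 0 0 0 0; -25 1 0 0 0 0; -25 1 0 0 0 0; -25 1 0 0 0 0; -25 1 0 0 0 0"
}}

```text
time: 4.97
tcp_pos: [488.5, -35.9, 164.2]
tcp_rot: [-2.02, -2.401, 0.004]
force: [0.5, 0.5, -3.0]
gripper_width: 0.664
```

Call:
{"op": "arm_command", "data": {
  "commands": "-25 1 0 0 0 0; -25 1 0 0 0 0; -25 1 0 0 0 0; -25 1 0 0 0 0; -25 0.5 0 0 0 -0.2; -20 0.5 0 0 0 0; -11 0.5 0 0 0 0; 0 0 0 0 0 0"
}}

```text
time: 5.63
tcp_pos: [521.1, -189.1, 164.5]
tcp_rot: [-2.02, -2.402, 0.003]
force: [0.5, -0.2, -2.5]
gripper_width: 0.662
```

Call:
{"op": "arm_command", "data": {
  "commands": "0 0 0 0 0 0; 0 0 0 0 0 0"
}}

```text
time: 5.8
tcp_pos: [521.5, -185.8, 165.9]
tcp_rot: [-2.016, -2.407, -0.0]
force: [-1.0, 0.3, -1.4]
gripper_width: 0.664
```

```bash
python3 plan.py 521.9 -187.5 100 1.747 4
python3 - <<'E'
from h import *
for n in('scene','top'):
    c=snap(n,n+'3')
im=load('scene3')['img']; cv2.imwrite('pics/c11.png',cv2.resize(im[170:270,230:340],(660,600),interpolation=cv2.INTER_CUBIC))
im=load('top3')['img']; cv2.imwrite('pics/c12.png',cv2.resize(im[130:230,250:370],(720,600),interpolation=cv2.INTER_CUBIC))
s=r.get_state(); print(s['tcp_pos'],s['tcp_rot'],s['force'],s['gripper_width'])
E
```

```text
t 5.8 at [ 521.5 -185.8  165.9] phi 1.747 q [-0.45  0.13  1.49  0.    1.53 -0.62]
total turn [-0.08 -0.1   0.  ] shift [-1.8  0.2 65.9]
-0.5 0.1 16.5 -0.02 -0.03 0; -0.4 0 16.5 -0.02 -0.02 0; -0.4 0 16.5 -0.02 -0.03 0; -0.5 0.1 16.4 -0.02 -0.02 0
[ 521.79650519 -185.63798958  166.59436043] [-2.01579379e+00 -2.40856553e+00 -1.74440240e-04] [ 0.72828758  0.68790718 -2.57010985] 0.662712184320924
```

View pics/c11.png

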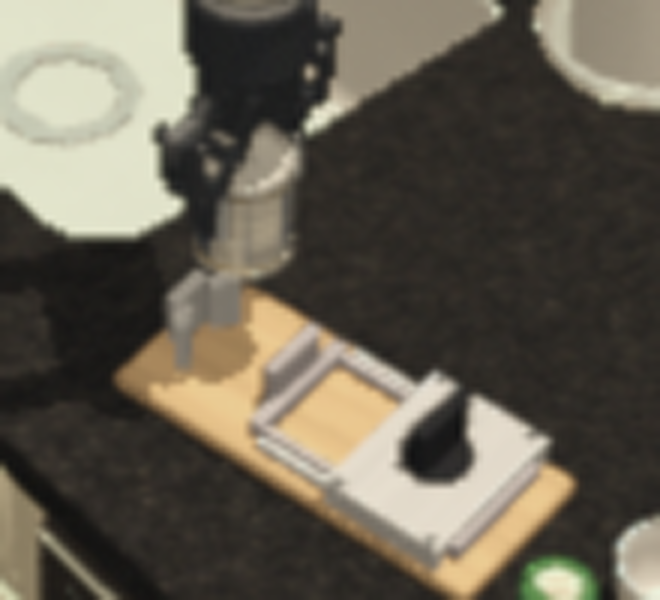

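View pics/c12.png

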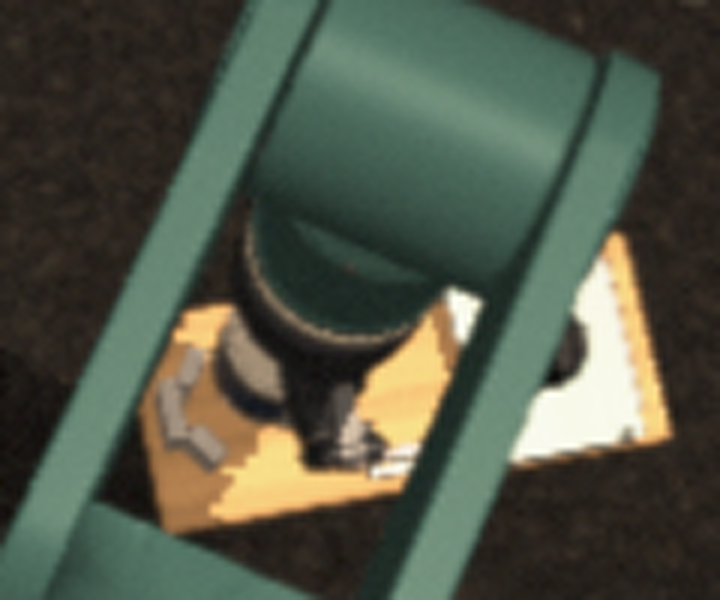

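```bash
cat > tin.py <<'E'
from ov import *
import sys
tag,tx,ty,tz,x0,y0,w,h,sc=sys.argv[1],*map(float,sys.argv[2:5]),*map(int,sys.argv[5:10])
d=load(tag); im=d['img']; t=np.linspace(0,2*np.pi,60); out=[]
for o in(-2,1,4):
    b=cv2.resize(im[y0:y0+h,x0:x0+w],None,fx=sc,fy=sc,interpolation=cv2.INTER_CUBIC)
    px,py=np.array([tx,ty])+o*ey
    for z in(tz,tz+72):
        p=proj(d,np.c_[px+28.5*np.cos(t),py+28.5*np.sin(t),0*t+z]); p=((p-[x0,y0]+.5)*sc-.5); cv2.polylines(b,[np.round(p*16).astype(np.int32)],True,(0,0,255),1,cv2.LINE_AA,4)
    out.append(b)
cv2.imwrite('pics/'+sys.argv[10],np.hstack(out))
E
python3 tin.py scene3 521.8 -185.6 122.3 256 185 30 36 8 c13.png>/dev/null; python3 -c "
import cv2;a=cv2.imread('pics/c13.png');print(a.shape)"
```

```text
(288, 720, 3)
```

View pics/c13.png

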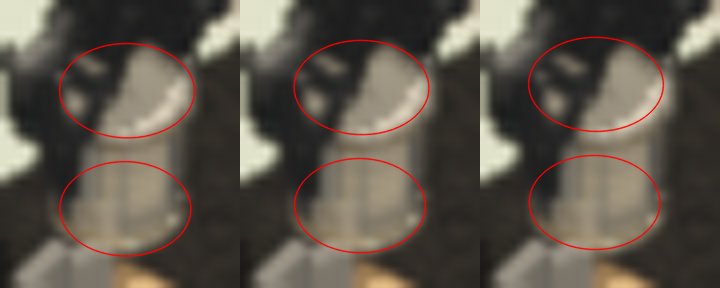

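Call:
{"op": "arm_command", "data": {
  "commands": "-1.5 0 15 0 0 0; 0 0 22 0 0 0; 0 0 22 0 0 0; 0 0 16 0 0 0; 0 0 8 0 0 0; 0 0 0 0 0 0; 0 0 0 0 0 0; 0 0 0 0 0 0"
}}

```text
time: 6.57
tcp_pos: [523.3, -188.5, 85.5]
tcp_rot: [2.016, 2.406, 0.001]
force: [0.4, -0.0, -2.1]
gripper_width: 0.662
```

```bash
python3 plan.py 521.9 -187.5 62 1.747 1
python3 - <<'E'
from h import *
for n in('scene','top'):
    c=snap(n,n+'4')
im=load('scene4')['img']; cv2.imwrite('pics/c14.png',cv2.resize(im[195:255,235:305],(700,600),interpolation=cv2.INTER_CUBIC))
im=load('top4')['img']; cv2.imwrite('pics/c15.png',cv2.resize(im[150:230,260:350],(675,600),interpolation=cv2.INTER_CUBIC))
s=r.get_state(); print(s['tcp_pos'],s['tcp_rot'],s['force'],s['gripper_width'])
E
```

```text
t 6.5667 at [ 523.3 -188.5   85.5] phi 1.747 q [-0.45  0.18  1.59 -0.    1.37 -0.62]
total turn [ 0.14  0.1  -0.  ] shift [ 1.3 -1.3 23.5]
1.3 -1.3 23.5 0.14 0.1 -0
[ 523.38828209 -188.74945856   85.6995608 ] [2.01568010e+00 2.40526688e+00 1.28875487e-03] [-0.41450948 -0.20497136 -2.47757186] 0.6626846223711976
```

View pics/c14.png

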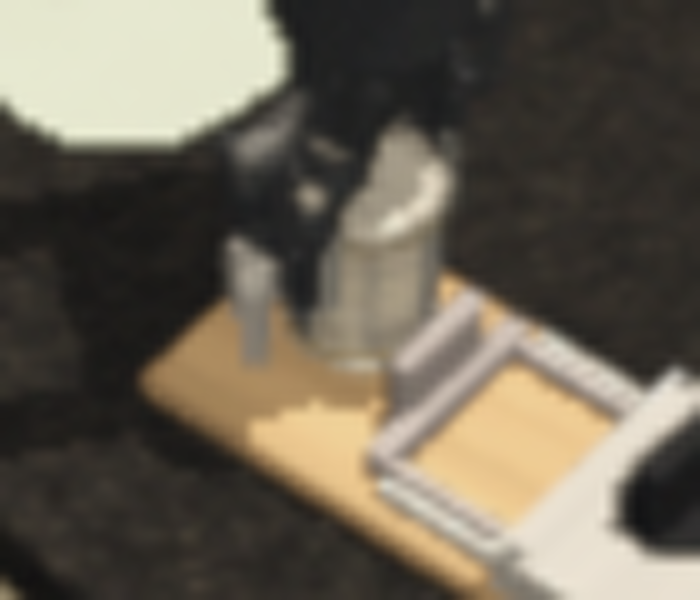

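View pics/c15.png

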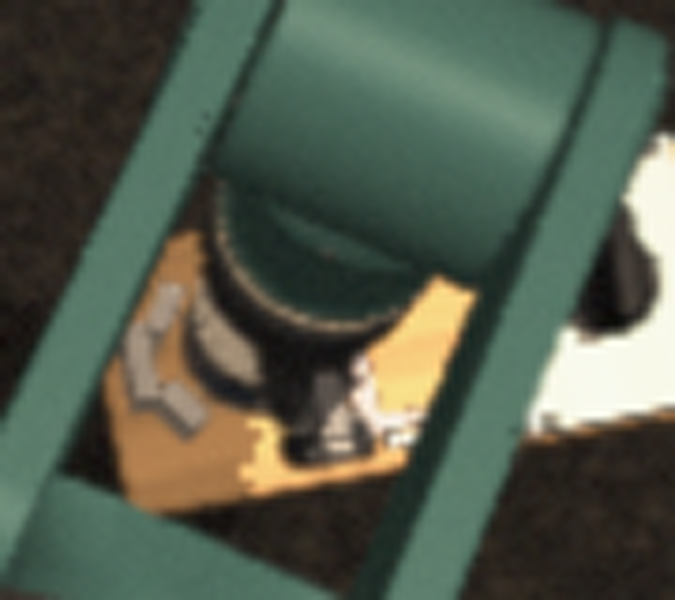

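Call:
{"op": "arm_command", "data": {
  "commands": "1.8 -1.3 6 0 0 0; 0 0 7 0 0 0; 0 0 5 0 0 0; 0 0 2 0 0 0; 0 0 0 0 0 0; 0 0 0 0 0 0; 0 0 0 0 0 0"
}}

```text
time: 7.25
tcp_pos: [520.9, -187.0, 63.9]
tcp_rot: [2.018, 2.407, 0.0]
force: [-0.3, -0.3, -2.5]
gripper_width: 0.667
```

Call:
{"op": "arm_command", "data": {
  "commands": "1 0 0 0 0 0; 0.5 0 0 0 0 0; 0 0 0 0 0 0; 0 0 0 0 0 0"
}}

```text
time: 7.58
tcp_pos: [520.5, -185.3, 63.9]
tcp_rot: [2.018, 2.408, -0.0]
force: [-0.8, 0.2, -2.7]
gripper_width: 0.661
```

Call:
{"op": "arm_command", "data": {
  "commands": "1 0 0 0 0 0; 0.5 0 0 0 0 0; 0 0 0 0 0 0; 0 0 0 0 0 0"
}}

```text
time: 7.92
tcp_pos: [520.6, -184.6, 64.1]
tcp_rot: [2.017, 2.406, -0.001]
force: [1.1, -3.0, -2.9]
gripper_width: 0.664
```

Call:
{"op": "arm_command", "data": {
  "commands": "1 0 0 0 0 0; 0.5 0 0 0 0 0; 0 0 0 0 0 0; 0 0 0 0 0 0"
}}

```text
time: 8.25
tcp_pos: [520.8, -184.2, 64.4]
tcp_rot: [2.016, 2.404, -0.002]
force: [2.4, -5.2, -4.2]
gripper_width: 0.667
```

Call:
{"op": "arm_command", "data": {
  "commands": "-3 0 0 0 0 0; -2.2 0 0 0 0 0; 0 0 0 0 0 0; 0 0 0 0 0 0; 0 0 1 0 0 0; 0 0 1 0 0 0; 0 0 0 0 0 0; 0 0 0 0 0 0"
}}

```text
time: 8.92
tcp_pos: [520.8, -187.3, 62.1]
tcp_rot: [-2.018, -2.408, -0.0]
force: [-1.7, 0.6, -0.3]
gripper_width: 0.656
```

Call:
{"op": "arm_command", "data": {
  "commands": "-0.4 0 0.7 0 0 0; 0 0 0 0 0 0; 0 0 0 0 0 0"
}}

```text
time: 9.17
tcp_pos: [520.9, -187.4, 62.1]
tcp_rot: [-2.017, -2.407, -0.001]
force: [-3.1, 2.6, 5.0]
gripper_width: 0.66
```

Call:
{"op": "arm_command", "data": {
  "commands": "0 0 0 0 0 0; 0 0 0 0 0 0; 0 0 0 0 0 0; 0 0 0 0 0 0; 0 0 0 0 0 0",
  "gripper": 66
}}

```text
time: 9.58
tcp_pos: [521.0, -188.1, 61.0]
tcp_rot: [2.018, 2.407, -0.0]
force: [-0.5, -0.2, 0.2]
gripper_width: 0.772
```

Call:
{"op": "arm_command", "data": {
  "commands": "0 0 0 0 0 0; 0 0 0 0 0 0; 0 0 0 0 0 0; 0 0 0 0 0 0",
  "gripper": 85
}}

```text
time: 9.92
tcp_pos: [520.9, -188.0, 61.1]
tcp_rot: [2.018, 2.408, -0.0]
force: [-0.3, -0.8, 0.4]
gripper_width: 0.997
```

Raise straight up, and go to above the knob.

Call:
{"op": "arm_command", "data": {
  "commands": "0 0 -8 0 0 0; 0 0 -20 0 0 0; 0 0 -30 0 0 0; 0 0 -30 0 0 0; 0 0 -22 0 0 0; 0 0 -10 0 0 0; 0 0 0 0 0 0"
}}

```text
time: 10.5
tcp_pos: [522.5, -188.7, 185.1]
tcp_rot: [2.014, 2.402, 0.003]
force: [0.1, 0.3, -0.2]
gripper_width: 0.993
```

```bash
python3 plan.py 546.4 -324.8 181 3.26 16
```

```text
t 10.5 at [ 522.5 -188.7  185.1] phi 1.746 q [-0.45  0.11  1.46 -0.    1.56 -0.62]
total turn [ 8.000e-02  4.600e-01 -8.672e+01] shift [-138.2   -0.3    4.7]
-8.6 -0 0.3 0.01 0.03 -5.42; -8.6 -0.8 0.3 0 0.03 -5.42; -8.5 -1.6 0.3 0.01 0.03 -5.42; -8.3 -2.4 0.3 0.01 0.03 -5.42; -8 -3.2 0.3 0 0.03 -5.42; -7.7 -4 0.3 0.01 0.03 -5.42; -7.3 -4.7 0.3 0.01 0.03 -5.42; -6.8 -5.3 0.3 0 0.03 -5.42
-6.3 -5.9 0.2 0.01 0.03 -5.42; -5.7 -6.5 0.3 0 0.03 -5.42; -5 -7 0.2 0.01 0.03 -5.42; -4.3 -7.5 0.2 0.01 0.02 -5.42; -3.6 -7.8 0.3 0 0.03 -5.42; -2.9 -8.2 0.2 0.01 0.02 -5.42; -2.1 -8.4 0.3 0 0.03 -5.42; -1.2 -8.5 0.2 0.01 0.02 -5.42
```

Call:
{"op": "arm_command", "data": {
  "commands": "-8.5 0 0 0 0 -5.4; -8.5 -1 0 0 0 -5.4; -8.5 -1.5 0 0 0 -5.4; -8.5 -2.5 0 0 0 -5.4; -8 -3 0 0 0 -5.4; -7.5 -4 0 0 0 -5.4; -7.5 -4.5 0 0 0 -5.4; -7 -5.5 0 0 0 -5.4",
  "gripper": 45
}}

```text
time: 11.17
tcp_pos: [532.2, -255.9, 178.4]
tcp_rot: [-0.982, -2.98, -0.001]
force: [-0.4, -0.2, -0.1]
gripper_width: 0.527
```

Call:
{"op": "arm_command", "data": {
  "commands": "-6.5 -6 0 0 0 -5.4; -5.5 -6.5 0 0 0 -5.4; -5 -7 0 0 0 -5.4; -4.5 -7.5 0 0 0 -5.4; -3.5 -8 0 0 0 -5.4; -3 -8 0 0 0 -5.4; -2 -8.5 0 0 0 -5.4; -1 -8.5 0 0 0 -5.4"
}}

```text
time: 11.83
tcp_pos: [543.6, -324.2, 178.3]
tcp_rot: [0.184, -3.133, -0.004]
force: [0.7, 0.5, -0.8]
gripper_width: 0.525
```

Call:
{"op": "arm_command", "data": {
  "commands": "0 0 0 0 0 0; 0 0 0 0 0 0; 0 0 0 0 0 0"
}}

```text
time: 12.08
tcp_pos: [543.9, -323.7, 179.7]
tcp_rot: [0.174, -3.135, -0.003]
force: [-1.0, 0.1, 0.3]
gripper_width: 0.529
```

```bash
python3 plan.py 546.4 -324.8 100 3.26 1
python3 - <<'E'
from h import *
for n in('scene','top'):
    c=snap(n,n+'5')
im=load('scene5')['img']; cv2.imwrite('pics/c16.png',cv2.resize(im[180:270,235:335],(667,600),interpolation=cv2.INTER_CUBIC))
im=load('top5')['img']; cv2.imwrite('pics/c17.png',cv2.resize(im[150:230,260:370],(800,582),interpolation=cv2.INTER_CUBIC))
E
```

```text
t 12.0833 at [ 543.9 -323.7  179.7] phi -3.031 q [-0.63  0.29  1.26  0.    1.59 -2.31]
total turn [ 0.11 -0.1  -0.43] shift [-2.5 -1.5 79.7]
-2.5 -1.5 79.7 0.11 -0.1 -0.43
```

View pics/c16.png

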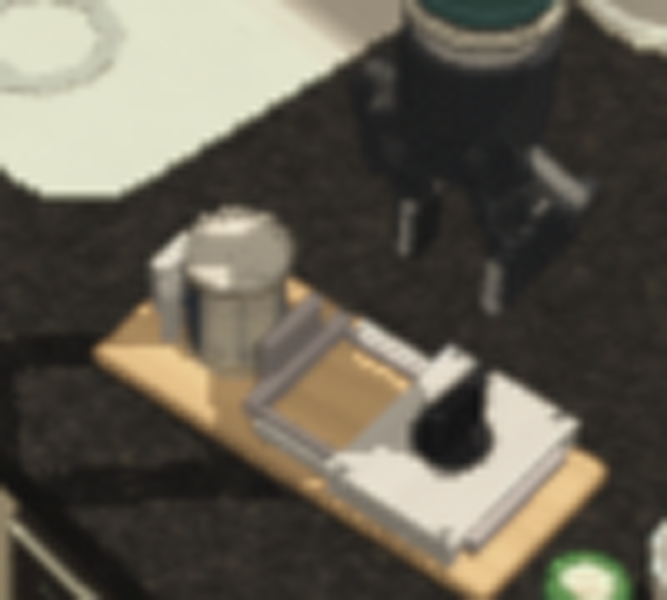

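View pics/c17.png

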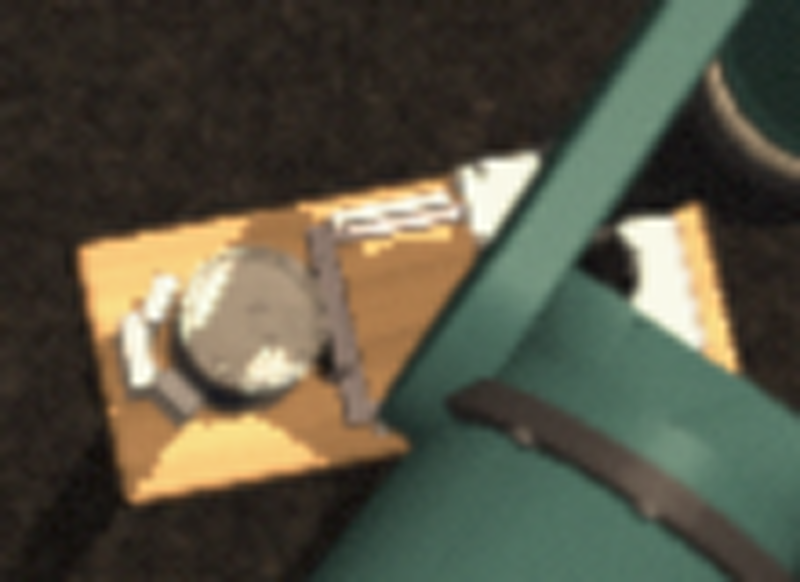

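```bash
cat > kn.py <<'E'
from ov import *
import sys
tag,x0,y0,w,h,sc,name,kx,ky=sys.argv[1],*map(int,sys.argv[2:7]),sys.argv[7],float(sys.argv[8]),float(sys.argv[9])
d=load(tag); im=d['img']; t=np.linspace(0,2*np.pi,60); out=[]
for k in map(float,sys.argv[10:]):
    b=cv2.resize(im[y0:y0+h,x0:x0+w],None,fx=sc,fy=sc,interpolation=cv2.INTER_CUBIC)
    b=np.clip(b.astype(float)*1.6,0,255).astype(np.uint8)
    def dr(P,col):
        p=proj(d,P); p=((p-[x0,y0]+.5)*sc-.5); cv2.polylines(b,[np.round(p*16).astype(np.int32)],False,col,1,cv2.LINE_AA,4)
    dr(np.array([B(kx+23*np.cos(q),ky+23*np.sin(q),47) for q in t]),(0,255,255))
    for z,col in((83,(255,0,255)),(47,(255,255,0))): dr(np.array([B(kx+u*np.cos(k)+v*np.sin(k),ky-u*np.sin(k)+v*np.cos(k),z) for u,v in((23,7),(23,-7),(-23,-7),(-23,7),(23,7))]),col)
    out.append(b)
cv2.imwrite('pics/'+name,np.hstack(out))
E
python3 kn.py scene1 292 228 25 30 10 k1.png 0.5 -68 0 .06 .12 >/dev/null
python3 kn.py top0 328 170 25 30 10 k2.png 0.5 -68 0 .06 .12 >/dev/null
```

```text
(no output)
```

View pics/k1.png

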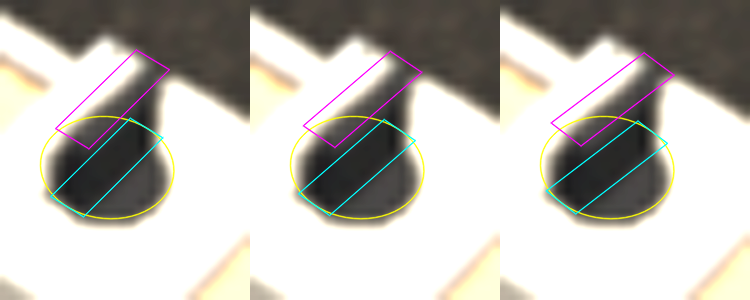

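View pics/k2.png

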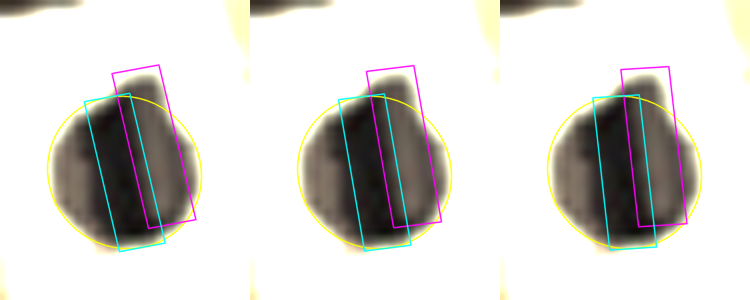

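Call:
{"op": "arm_command", "data": {
  "commands": "-2.5 -1.5 15 0 0 0; 0 0 25 0 0 0; 0 0 25 0 0 0; 0 0 22 0 0 0; 0 0 14 0 0 0; 0 0 6 0 0 0; 0 0 0 0 0 0; 0 0 0 0 0 0"
}}

```text
time: 12.85
tcp_pos: [547.4, -325.5, 74.7]
tcp_rot: [-0.177, 3.136, -0.001]
force: [0.1, -0.3, 0.9]
gripper_width: 0.528
```

```bash
python3 plan.py 546.4 -324.8 66 3.24 1
python3 - <<'E'
from h import *
for n in('scene','top'):
    c=snap(n,n+'6')
im=load('scene6')['img']; cv2.imwrite('pics/c18.png',cv2.resize(im[200:270,255:335],(686,600),interpolation=cv2.INTER_CUBIC))
print(r.get_state()['force'],r.get_state()['moment'])
E
```

```text
t 12.85 at [ 547.4 -325.5   74.7] phi -3.029 q [-0.63  0.36  1.38 -0.    1.39 -2.31]
total turn [-0.03  0.03  0.82] shift [0.9 0.9 8.7]
0.9 0.9 8.7 -0.03 0.03 0.82
[ 0.51096371 -0.00778345  0.04903492] [-0.02514259 -0.02527645 -0.04055914]
```

View pics/c18.png

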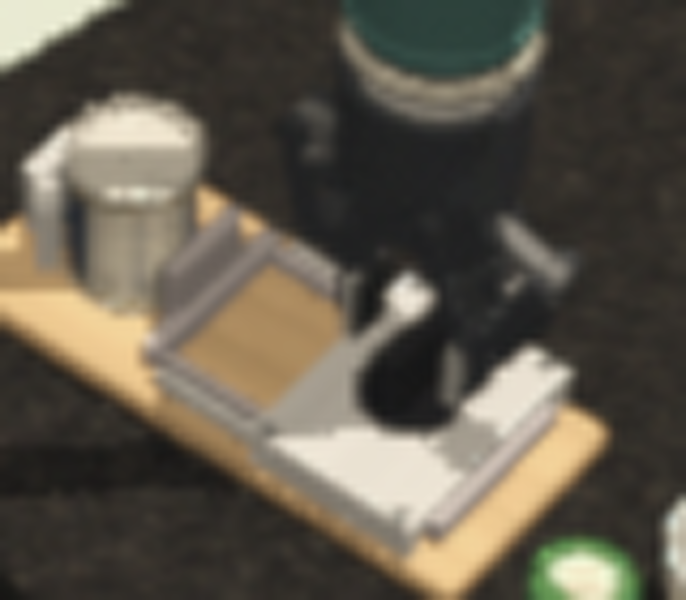

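Call:
{"op": "arm_command", "data": {
  "commands": "0.5 0.5 4 0 0 0.8; 0 0 3.5 0 0 0; 0 0 0 0 0 0; 0 0 0 0 0 0"
}}

```text
time: 13.28
tcp_pos: [546.3, -325.1, 66.4]
tcp_rot: [0.155, -3.137, -0.0]
force: [0.6, 0.8, -0.3]
gripper_width: 0.529
```

Call:
{"op": "arm_command", "data": {
  "commands": "0 0 0 0 0 0; 0 0 0 0 0 0; 0 0 0 0 0 0; 0 0 0 0 0 0; 0 0 0 0 0 0; 0 0 0 0 0 0; 0 0 0 0 0 0; 0 0 0 0 0 0",
  "gripper": 8,
  "force": 25
}}

```text
time: 13.95
tcp_pos: [546.6, -326.2, 66.9]
tcp_rot: [-0.154, 3.137, -0.003]
force: [1.0, -4.5, -0.1]
gripper_width: 0.163
```

```bash
cat > st.py <<'E'
from h import *
from scipy.spatial.transform import Rotation as R
s=r.get_state(); m=R.from_rotvec(s['tcp_rot']).as_matrix(); a=np.load('pics/board.npy')[2]
phi=np.arctan2(m[1,0],m[0,0])%(2*np.pi); print('t %.2f'%s['time'],s['tcp_pos'].round(1),'knob %.3f'%(a+np.pi-phi),'F',s['force'].round(1),'M',s['moment'].round(3),'w %.1f'%(s['gripper_width']*85.4),'q6 %.2f'%s['joint_pos'][5])
E
python3 st.py
```

```text
t 13.95 [ 546.6 -326.2   66.9] knob 0.078 F [ 1.  -4.5 -0.1] M [-0.709 -0.073  0.114] w 13.9 q6 -2.30
```

Call:
{"op": "arm_command", "data": {
  "commands": "0 -1.1 0 0 0 0; 0 0 0 0 0 0; 0 0 0 0 0 2; 0 0 0 0 0 2; 0 0 0 0 0 2; 0 0 0 0 0 2; 0 0 0 0 0 0",
  "force": 45
}}

```text
time: 14.53
tcp_pos: [546.7, -326.3, 67.0]
tcp_rot: [0.064, 3.141, -0.001]
force: [-0.6, -3.4, 1.4]
gripper_width: 0.151
```

```bash
python3 st.py
```

```text
t 14.53 [ 546.7 -326.3   67. ] knob 0.218 F [-0.6 -3.4  1.4] M [-0.374  0.054  0.069] w 12.9 q6 -2.16
```

Call:
{"op": "arm_command", "data": {
  "commands": "0 -0.6 0 0 0 2; 0 0 0 0 0 2; 0 0 0 0 0 2; 0 0 0 0 0 0"
}}

```text
time: 14.87
tcp_pos: [546.6, -326.4, 67.0]
tcp_rot: [-0.228, -3.133, -0.001]
force: [-1.7, -0.8, 2.4]
gripper_width: 0.155
```

```bash
python3 st.py
```

```text
t 14.87 [ 546.6 -326.4   67. ] knob 0.322 F [-1.7 -0.8  2.4] M [-0.157  0.124 -0.03 ] w 13.3 q6 -2.05
```

Call:
{"op": "arm_command", "data": {
  "commands": "0 0 0 0 0 2; 0 0 0 0 0 2; 0 0 0 0 0 0"
}}

```text
time: 15.12
tcp_pos: [546.6, -326.4, 67.0]
tcp_rot: [-0.337, -3.123, -0.001]
force: [-1.3, -0.8, 3.6]
gripper_width: 0.153
```

```bash
python3 st.py
```

```text
t 15.12 [ 546.6 -326.4   67. ] knob 0.392 F [-1.3 -0.8  3.6] M [-0.057  0.157 -0.104] w 13.0 q6 -1.98
```

```bash
python3 - <<'E'
from h import *
for n in('scene','top'):
    c=snap(n,n+'7')
a=load('scene7')['img']; im=np.clip(a*1.5,0,255).astype(np.uint8); cv2.imwrite('pics/c19.png',cv2.resize(im[200:270,255:335],(686,600),interpolation=cv2.INTER_CUBIC))
E
python3 st.py
```

```text
t 15.22 [ 546.6 -326.4   67. ] knob 0.391 F [-0.9  0.8  3. ] M [ 0.005  0.139 -0.151] w 13.2 q6 -1.98
```

View pics/c19.png

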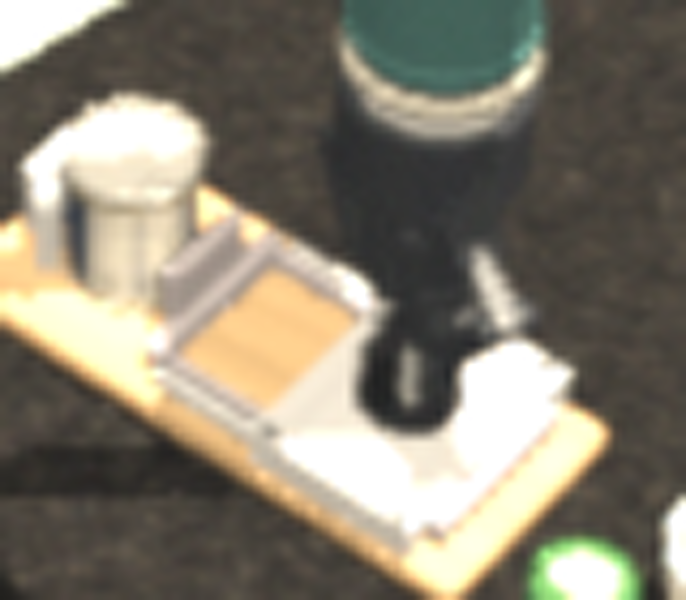

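Call:
{"op": "arm_command", "data": {
  "commands": "0 0 0 0 0 1; 0 0 0 0 0 1"
}}

```text
time: 15.38
tcp_pos: [546.7, -326.4, 66.9]
tcp_rot: [0.392, 3.117, 0.001]
force: [-1.6, 0.1, 4.1]
gripper_width: 0.156
```

```bash
python3 st.py
```

```text
t 15.38 [ 546.7 -326.4   66.9] knob 0.427 F [-1.6  0.1  4.1] M [0.139 0.191 0.251] w 13.3 q6 -1.95
```

Call:
{"op": "arm_command", "data": {
  "commands": "0 0 0 0 0 1; 0 0 0 0 0 1"
}}

```text
time: 15.55
tcp_pos: [546.6, -326.5, 66.9]
tcp_rot: [-0.448, -3.109, -0.001]
force: [-1.4, 2.5, 4.3]
gripper_width: 0.157
```

```bash
python3 st.py
```

```text
t 15.55 [ 546.6 -326.5   66.9] knob 0.463 F [-1.4  2.5  4.3] M [0.242 0.287 0.133] w 13.4 q6 -1.91
```

Call:
{"op": "arm_command", "data": {
  "commands": "0 0.5 -0.6 0 0 1; 0 0 0 0 0 1"
}}

```text
time: 15.72
tcp_pos: [546.6, -326.5, 66.9]
tcp_rot: [-0.504, -3.1, 0.0]
force: [-1.4, -0.2, 2.4]
gripper_width: 0.162
```

```bash
python3 st.py
```

```text
t 15.72 [ 546.6 -326.5   66.9] knob 0.499 F [-1.4 -0.2  2.4] M [ 0.066  0.123 -0.181] w 13.8 q6 -1.88
```

Call:
{"op": "arm_command", "data": {
  "commands": "0 0 0 0 0 1; 0 0 0 0 0 1"
}}

```text
time: 15.88
tcp_pos: [546.6, -326.5, 66.9]
tcp_rot: [-0.558, -3.092, 0.0]
force: [-0.8, -0.2, 2.2]
gripper_width: 0.158
```

```bash
python3 st.py
```

```text
t 15.88 [ 546.6 -326.5   66.9] knob 0.534 F [-0.8 -0.2  2.2] M [0.03  0.092 0.042] w 13.5 q6 -1.84
```

Call:
{"op": "arm_command", "data": {
  "commands": "0 0 0 0 0 1; 0 0 0 0 0 1"
}}

```text
time: 16.05
tcp_pos: [546.7, -326.5, 67.0]
tcp_rot: [-0.611, -3.081, 0.0]
force: [-0.4, -1.2, 1.4]
gripper_width: 0.158
```

```bash
python3 st.py
```

```text
t 16.05 [ 546.7 -326.5   67. ] knob 0.568 F [-0.4 -1.2  1.4] M [-0.065  0.056  0.075] w 13.5 q6 -1.81
```

```bash
cat > jw.py <<'E'
from h import *
import sys
exec(open('st.py').read())
ref=cv2.cvtColor(load('scene6')['img'],cv2.COLOR_BGR2GRAY).astype(np.float32)
c=snap('scene','jw_%.0f'%(s['time']*100)); g=cv2.cvtColor(c['img'],cv2.COLOR_BGR2GRAY).astype(np.float32)
# jaw edges: crossbar/plate patch; search shift along jaw direction
P=proj(load('scene6'),[[521.6,-186,40],[521.6-.1758*6,-186+.984*6,40]]); u=P[1]-P[0]
x0,y0,x1,y1=275,222,296,250
best=[]
X,Y=np.meshgrid(np.arange(x0,x1),np.arange(y0,y1))
for k in np.arange(-.5,1.6,.05):
    m=cv2.remap(ref,(X-u[0]*k).astype(np.float32),(Y-u[1]*k).astype(np.float32),cv2.INTER_CUBIC)
    p=g[y0:y1,x0:x1]
    best.append((np.corrcoef(cv2.Sobel(m,5,1,0).ravel(),cv2.Sobel(p,5,1,0).ravel())[0,1],k*6))
print('jaw shift mm, corr',max(best)[1],max(best)[0], 'u',u)
E
python3 jw.py
```

```text
t 16.05 [ 546.7 -326.5   67. ] knob 0.568 F [-0.4 -1.2  1.4] M [-0.065  0.056  0.075] w 13.5 q6 -1.81
jaw shift mm, corr 2.9999999999999987 0.8180847193646936 u [-1.29013365 -0.78982938]
```

Run:
```python
from h import *
o=[]
import glob
for t in('scene6','scene7',sorted(glob.glob('pics/jw_*.npz'))[-1][5:-4]):
    o.append(cv2.resize(load(t)['img'][208:258,258:298],None,fx=6.5,fy=11*.65*1.6,interpolation=cv2.INTER_CUBIC))
cv2.imwrite('pics/c20.png',np.hstack(o)); print(np.hstack(o).shape)
```

```text
(572, 780, 3)
```

View pics/c20.png

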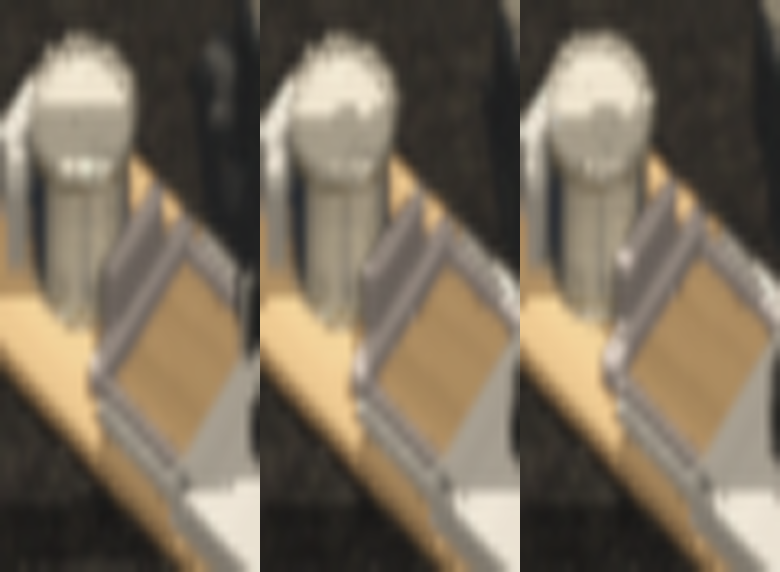

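```bash
cat > jm.py <<'E'
from h import *
import glob
def sat(a):
    a=a.astype(np.float32)+1; return a[...,0]/a[...,2]
def meas(tag,reft,box=(270,228,292,250)):
    ref=sat(load(reft)['img']); g=sat(load(tag)['img']); x0,y0,x1,y1=box
    u=np.array([-1.29,-.79])/6; X,Y=np.meshgrid(np.arange(x0,x1),np.arange(y0,y1)); b=[]
    for k in np.arange(-3,9,.25):
        m=cv2.remap(ref,(X-u[0]*k).astype(np.float32),(Y-u[1]*k).astype(np.float32),cv2.INTER_LINEAR)
        b.append((np.corrcoef(m.ravel(),g[y0:y1,x0:x1].ravel())[0,1],k))
    return max(b)
last=sorted(glob.glob('pics/jw_*.npz'))[-1][5:-4]
if __name__=='__main__':
  for t in('scene1','scene5','scene6','scene7',last): print(t,[tuple(np.round(meas(t,rf),3)) for rf in('scene1','scene6','scene7')])
E
python3 jm.py
python3 - <<'E'
from h import *
from jm import last
o=[]
for t in('scene7',last):
    a=load(t)['img'][222:252,265:295]
    o.append(cv2.resize(a,None,fx=13,fy=13,interpolation=cv2.INTER_NEAREST))
cv2.imwrite('pics/c21.png',np.hstack(o))
E
```

```text
scene1 [(np.float64(1.0), np.float64(0.0)), (np.float64(0.88), np.float64(0.0)), (np.float64(0.878), np.float64(1.0))]
scene5 [(np.float64(0.89), np.float64(0.75)), (np.float64(0.993), np.float64(0.0)), (np.float64(0.991), np.float64(1.0))]
scene6 [(np.float64(0.881), np.float64(0.25)), (np.float64(1.0), np.float64(0.0)), (np.float64(0.995), np.float64(0.75))]
scene7 [(np.float64(0.878), np.float64(-0.75)), (np.float64(0.995), np.float64(-0.75)), (np.float64(1.0), np.float64(0.0))]
jw_1605 [(np.float64(0.863), np.float64(3.75)), (np.float64(0.974), np.float64(3.0)), (np.float64(0.961), np.float64(4.0))]
```

View pics/c21.png

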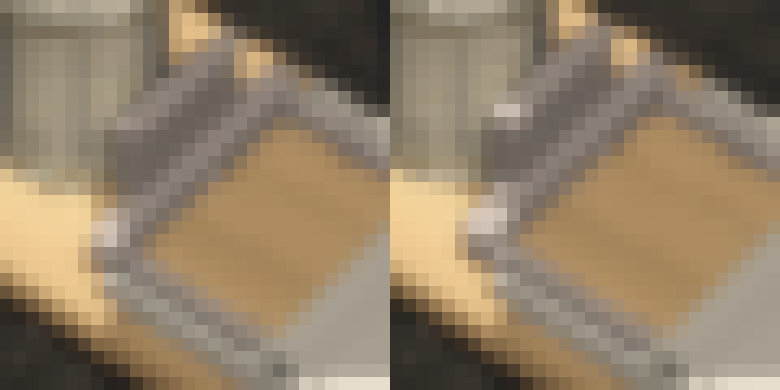

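```bash
python3 jw.py | head -1
python3 - <<'E'
from jm import *
from jm import last
for box in((270,236,282,246),(278,228,292,236),(272,228,290,246)):
  print([tuple(np.round(meas(last,rf,box),3)) for rf in('scene5','scene6','scene7')])
# 1D edge: profile across crossbar-hole boundary along jaw direction using colour ratio
u=np.array([-1.29,-.79])/6
for t in('scene1','scene5','scene6','scene7',last):
    d=load(t); s=sat(d['img'])
    out=[]
    for off in(-6,0,6,12):
        # points on line parallel board y through board x=off z=30ish
        from scipy.ndimage import map_coordinates
        a=0.1767; q=np.arange(-10,60,.5); c0=np.array([534,-258])
        P=np.array([[*(c0+off*np.array([np.cos(a),np.sin(a)])+k*np.array([-np.sin(a),np.cos(a)])),30] for k in q])
        uv=proj(d,P); out.append(map_coordinates(s,[uv[:,1],uv[:,0]],order=1))
    m=np.mean(out,0); th=.7
    i=np.where((m[:-1]<th)&(m[1:]>=th))[0]; print(t,'rising at',[round(float(q[k]+.5*(th-m[k])/(m[k+1]-m[k])),1) for k in i], m[::10].round(2))
E
```

```text
t 16.10 [ 546.6 -326.5   66.9] knob 0.569 F [-1.9 -0.6  2.2] M [-0.007  0.078 -0.083] w 13.0 q6 -1.81
[(np.float64(0.966), np.float64(5.25)), (np.float64(0.982), np.float64(5.0)), (np.float64(0.969), np.float64(6.0))]
[(np.float64(0.978), np.float64(3.25)), (np.float64(0.983), np.float64(3.75)), (np.float64(0.979), np.float64(5.75))]
[(np.float64(0.974), np.float64(3.5)), (np.float64(0.977), np.float64(3.5)), (np.float64(0.965), np.float64(4.75))]
scene1 rising at [23.8] [0.61 0.61 0.61 0.61 0.61 0.61 0.61 0.75 0.87 0.86 0.86 0.86 0.84 0.76]
scene5 rising at [23.8] [0.55 0.55 0.55 0.55 0.55 0.55 0.58 0.75 0.86 0.86 0.86 0.86 0.85 0.83]
scene6 rising at [23.7] [0.56 0.56 0.56 0.56 0.56 0.56 0.58 0.75 0.86 0.86 0.86 0.86 0.86 0.84]
scene7 rising at [21.9] [0.56 0.56 0.56 0.56 0.56 0.56 0.62 0.82 0.86 0.86 0.86 0.86 0.86 0.84]
jw_1610 rising at [27.8] [0.56 0.56 0.56 0.56 0.56 0.56 0.56 0.6  0.79 0.86 0.86 0.86 0.86 0.86]
```

```bash
cat > je.py <<'E'
exec(open('st.py').read())
from jm import sat
from scipy.ndimage import map_coordinates
tag='jw_%.0f'%(s['time']*100); snap('scene',tag); d=load(tag); sg=sat(d['img']); out=[]
a=0.1767; q=np.arange(-10,60,.5); c0=np.array([534,-258])
for off in(-6,0,6,12):
    P=np.array([[*(c0+off*np.array([np.cos(a),np.sin(a)])+k*np.array([-np.sin(a),np.cos(a)])),30] for k in q])
    uv=proj(d,P); out.append(map_coordinates(sg,[uv[:,1],uv[:,0]],order=1))
m=np.mean(out,0); th=.7; i=np.where((m[:-1]<th)&(m[1:]>=th))[0]
print('edge',[round(float(q[k]+.5*(th-m[k])/(m[k+1]-m[k])),2) for k in i])
E
python3 je.py
```

```text
t 16.15 [ 546.6 -326.5   67. ] knob 0.568 F [-1.  -1.3  1.2] M [-0.058  0.034 -0.114] w 13.1 q6 -1.81
edge [27.78]
```

Call:
{"op": "arm_command", "data": {
  "commands": "0 0 0 0 0 1; 0 0 0 0 0 0"
}}

```text
time: 16.37
tcp_pos: [546.7, -326.5, 67.0]
tcp_rot: [-0.637, -3.076, 0.0]
force: [-0.8, -1.8, 0.6]
gripper_width: 0.154
```

```bash
python3 je.py;python3 st.py
```

```text
t 16.37 [ 546.7 -326.5   67. ] knob 0.585 F [-0.8 -1.8  0.6] M [-0.148  0.044 -0.02 ] w 13.1 q6 -1.79
edge [27.76]
t 16.42 [ 546.6 -326.5   67. ] knob 0.585 F [-0.6 -1.8 -0. ] M [-0.187  0.036 -0.037] w 13.7 q6 -1.79
```

Run:
```python
from h import *
from jm import last
o=[]
for t in('scene6',last):
    o.append(cv2.resize(load(t)['img'][205:245,255:290],None,fx=11,fy=11,interpolation=cv2.INTER_CUBIC))
cv2.imwrite('pics/c22.png',np.hstack(o))
a=[cv2.cvtColor(load(t)['img'],cv2.COLOR_BGR2GRAY)[208:242,258:272].astype(np.float32) for t in('scene6',last)]
u=np.array([-1.29,-.79])/6
A=cv2.cvtColor(load('scene6')['img'],cv2.COLOR_BGR2GRAY).astype(np.float32);G=cv2.cvtColor(load(last)['img'],cv2.COLOR_BGR2GRAY).astype(np.float32)
x0,y0,x1,y1=260,224,276,238
X,Y=np.meshgrid(np.arange(x0,x1),np.arange(y0,y1)); b=[]
for k in np.arange(-3,9,.25):
    m=cv2.remap(A,(X-u[0]*k).astype(np.float32),(Y-u[1]*k).astype(np.float32),cv2.INTER_LINEAR); b.append((np.corrcoef(m.ravel(),G[y0:y1,x0:x1].ravel())[0,1],k))
print('tin shift',max(b))
```

```text
tin shift (np.float64(0.9680265885238319), np.float64(2.0))
```

View pics/c22.png

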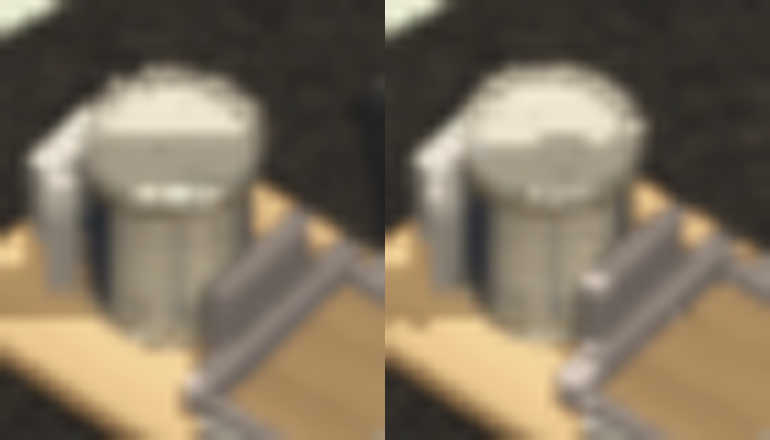

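Call:
{"op": "arm_command", "data": {
  "commands": "0 0 0 0 0 0; 0 0 0 0 0 0; 0 0 0 0 0 0; 0 0 0 0 0 0; 0 0 0 0 0 0",
  "gripper": 45
}}

```text
time: 16.83
tcp_pos: [546.8, -326.2, 67.2]
tcp_rot: [0.635, 3.077, 0.0]
force: [0.7, 0.5, 0.4]
gripper_width: 0.532
```

Call:
{"op": "arm_command", "data": {
  "commands": "0 0 -5 0 0 0; 0 0 -15 0 0 0; 0 0 -25 0 0 0; 0 0 -30 0 0 0; 0 0 -30 0 0 0; 0 0 -25 0 0 0; 0 0 -10 0 0 0; 0 0 0 0 0 0"
}}

```text
time: 17.5
tcp_pos: [548.1, -327.3, 211.8]
tcp_rot: [0.634, 3.069, -0.005]
force: [0.7, -0.1, -0.5]
gripper_width: 0.526
```

```bash
python3 je.py; python3 plan.py 440 -324 205 2.74 4
```

```text
t 17.50 [ 548.1 -327.3  211.8] knob 0.584 F [ 0.7 -0.1 -0.5] M [ 0.007 -0.038  0.052] w 44.9 q6 -1.79
edge [27.92]
t 17.55 at [ 547.2 -326.7  208.7] phi 2.734 q [-0.63  0.29  1.21  0.    1.64 -1.79]
total turn [-0.04  0.18 -0.33] shift [ 99.5 -40.    3.4]
24.9 -10 0.8 -0.01 0.04 -0.08; 24.9 -10 0.9 -0.01 0.05 -0.08; 24.9 -9.9 0.9 -0.01 0.04 -0.09; 24.9 -9.9 0.9 -0.01 0.05 -0.08
```

Call:
{"op": "arm_command", "data": {
  "commands": "15 -10 0 0 0 0; 25 -15 0 0 0 0; 25 -15 0 0 0 0; 25 -15 0 0 0 0; 25 -15 0 0 0 0; 25 -15 0 0 0 0; 25 -15 0 0 0 0; 15 -10 0 0 0 0"
}}

```text
time: 18.22
tcp_pos: [334.7, -355.0, 204.0]
tcp_rot: [-0.636, -3.071, -0.005]
force: [-0.0, -0.8, 0.3]
gripper_width: 0.529
```

```bash
python3 je.py
python3 - <<'E'
from h import *
c=snap('top','top9'); d=snap('scene','scene9')
cv2.imwrite('pics/c23.png',cv2.resize(c['img'][160:225,265:365],(800,520),interpolation=cv2.INTER_CUBIC))
cv2.imwrite('pics/c24.png',cv2.resize(d['img'][195:275,240:340],(750,600),interpolation=cv2.INTER_CUBIC))
E
python3 kn.py top9 328 170 25 30 10 k3.png 0.5 -68 .5 .58 .66 >/dev/null
```

```text
t 18.22 [ 334.7 -355.   204. ] knob 0.585 F [-0.  -0.8  0.3] M [ 0.065 -0.022 -0.034] w 45.2 q6 -2.09
edge [27.48]
```

View pics/c23.png

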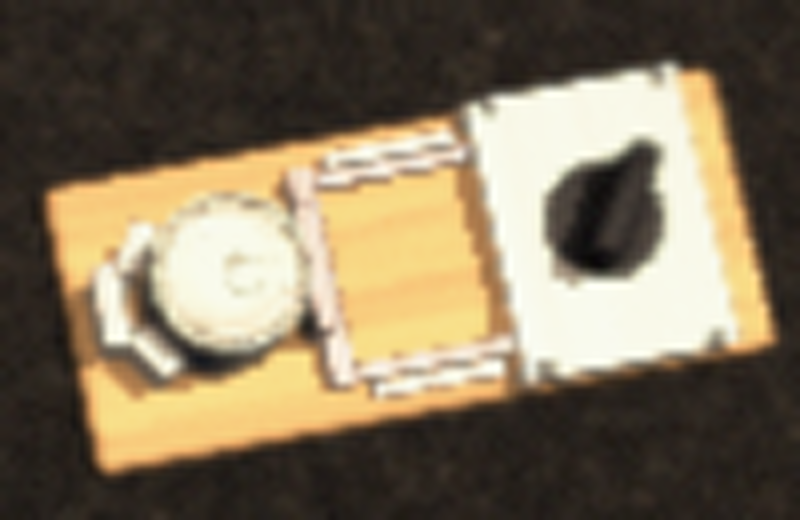

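View pics/c24.png

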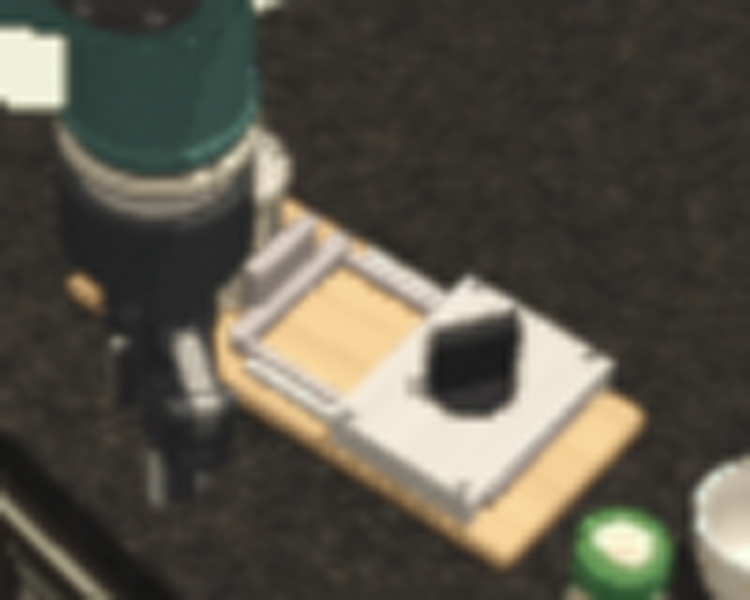

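```bash
python3 - <<'E' | tail -8
from ov import *
from jm import sat
from scipy.ndimage import map_coordinates
q=np.arange(-10,70,.25)
for z in(30,):
  for t in('top0','top9'):
    d=load(t); s=sat(d['img'])
    m=np.mean([map_coordinates(s,list(proj(d,np.array([B(o,k,z) for k in q])).T[::-1]),order=1) for o in range(-20,21,5)],0)
    th=.7; i=np.where((m[:-1]<th)!=(m[1:]<th))[0]; print(t,[round(float(q[k]+.25*(th-m[k])/(m[k+1]-m[k])),2) for k in i])
# tin circle in top9: contact residuals
d=load('top9'); im=d['img']; t=np.linspace(0,2*np.pi,60)
for by in(72,74,76,78):
    p=proj(d,np.array([B(0,by,90)])); print(by,((p[0]-[265,160]+.5)*8-.5).round(1))
E
```

```text
V z58 [(np.float64(13.8), np.float64(121.7)), (np.float64(-13.8), np.float64(123.5)), (np.float64(12.7), np.float64(111.9)), (np.float64(-10.1), np.float64(113.6)), (np.float64(25.9), np.float64(96.3)), (np.float64(-24.2), np.float64(98.0)), (np.float64(8.5), np.float64(113.5)), (np.float64(13.1), np.float64(118.1))]
cover z40 [(np.float64(53.7), np.float64(-28.7)), (np.float64(-53.6), np.float64(-29.1)), (np.float64(-53.8), np.float64(-108.4)), (np.float64(53.4), np.float64(-111.5))]
top0 [27.52, 39.55]
top9 [32.36]
72 [246.8 265.3]
74 [241.2 266.3]
76 [235.6 267.3]
78 [230.1 268.4]
```

```bash
python3 -c "
from bench import r
print(r.sign_off())"
```

```text
the job is handed in; nothing more can be done
None
```

The tin is clamped upright between the V stop and the jaw, the knob is released, and the job is handed in at about 18 s.

**What I did**
- I picked the labelled tin and left the black look-alike alone.
- I set the tin on the board in the gap. I first felt the V stop at about 3–5 N, then backed off about 3 mm before letting go.
- I turned the knob clockwise from about 0.08 to 0.585 rad and stopped there. Then I opened the gripper and moved the arm clear.

**What the checks showed**
- **Jaw:** on the rise it went back by 1–2 mm. It then shut, ending about 4.8 mm (top camera) or 4.1 mm (scene camera) forward of its start. The shut travel is given as 5–6 mm, so both read slightly short, about what one pixel here (roughly 2.8 mm) allows.
- **Seating in the notch:** a further 0.017 rad of turn did not move the jaw, which suggests it is resting on the tin.
- **Tin:** it moved about 2 mm towards the V and stands upright in the last top picture. In the last scene picture the arm hides most of it.
- **Knob:** the bar is free of the gripper and still turned in the last pictures. I did not measure its angle after letting go.
- **Jar, mug and tumbler:** I never moved near them, but I made no separate final check of them.

**What was unclear:** the wrist torque was noisy, about ±0.2 N m, with one reading of −0.18 N m near 0.50 rad. I did not feel the drop cleanly, and I saw the jaw had shut only about 0.07 rad later, from the pictures. The largest torque I read while turning was 0.25 N m, below the 0.5 N m that counts as forcing.

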